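# Load the spring magazine with bearings

## Task

Get the bearing magazine ready for a run: first lift the orange cover off the column and lay it, handle up, flat on the sloping rest so that it stays there by itself. Then load every bearing there is into the column, each pushed down against the spring until both catches have snapped over it, and only when all are latched swing the red feed lever all the way over away from its starting side. Leave the oil can, tape roll and padlock where they are.

Things in the scene. Friction and masses are not known exactly. Their poses are not given: they have to be found in the camera images.
- magazine: fixed bearing magazine; origin on the counter under its column's axis, z up, x from catch to catch, y towards the lever box. Steel base 12 mm thick: 65 mm out in x, 50 mm to -y, 158 mm to +y. Blue uprights at +x and -x (to 56 mm out, top at z 165 mm) carry the catches. Blue lever box: y 92 to 148 mm, x -31 to 31 mm, top at z 74 mm
- column_mouth (a point): column axis at the tops (184 mm up) of the four upright 8 mm rods. They stand 28 mm from the axis, 30 degrees either side of the magazine's +x and -x, and guide 46 mm discs with 1.2 mm to spare all round; over the top 14 mm they flare out by 6 mm. The -y and +y sides are open down to the base, so fingers that straddle a disc along y pass outside the rods
- column_catches (a point): column axis at the undersides of the two brass catches, 150 mm up; axes as the magazine. Their upper faces are ramps: a bearing set in the column stops loosely on them, its underside about 11 mm above this point. Pushed down it spreads them (4 mm each); they snap in over it once its top is below this point: push 2 to 4 mm past it. Then its top stays up against them
- catch_a (a joint): outward travel of the catch on the +x side: 0 = in (19 mm from the axis), 0.004 = spread by a bearing. 12 mm wide; the other catch faces it. 38 mm lie between them: what pushes a bearing below them must be narrower than that along x, or it keeps them open. Spreading both takes about 5 N of push
- follower (a joint): how far the spring plate in the column is pressed down (m): 0 empty, 0.02 more for each latched bearing, at most 0.108. Pushes up with about 3 N when empty, 12 N with five bearings. Each further bearing is pushed down on top of those already latched
- cover_grip (a point): centre of the black handle bar of the orange lift-off cover; z up out of the cover. Cover plate 76 mm (x) x 56 mm (y) x 6 mm; on it the bar, 44 mm (x) x 16 mm (y) x 28 mm high; this point is 20 mm above the underside of the plate and 14 mm below the top of the bar. At the start the cover lies loose on the tops of the rods, its x roughly along the magazine's x; 0.15 kg
- rest: the fixed aluminium rest for the cover; origin on the counter under its middle; base 100 x 60 mm, 10 mm thick
- rest_face (a point): centre of the sloping upper face of the rest, 85 mm above the counter; x points up the slope (25 degrees from level), y across it, z square out of the face. The face is 92 mm along x and only 40 mm wide along y; along its lower edge stands a ledge 6 mm high whose inner side is at x = -40 mm
- feed_lever (a joint): angle of the feed lever, 0 (leaning to the magazine's -x) to 1.0 rad (leaning to +x); stays where it is left, moves with about 1 N at the tip
- feed_lever_tip (a point): tip of the red feed lever (60 mm long) on the lever box; swings about an axis along the magazine's y; it leans to -x at 0 and to +x at 1.0 rad
- tray_corner (a point): the corner nearest the robot of the fixed brown wooden parts tray, at the counter; its walls are 90 mm high and run from here straight back at 45 degrees to the left (+x, +y) and to the right (+x, -y), 0.39 m and more
- bearing0_mid (a point): centre of a sealed ball bearing, 46 mm across and 20 mm thick, solid (its bore is closed with a red transport plug on both faces, either may be up), z along its axis; 0.12 kg; lies flat on the counter at the start. Three to five of the bearings are there
- bearing1_mid (a point): centre of a sealed ball bearing, 46 mm across and 20 mm thick, solid (its bore is closed with a red transport plug on both faces, either may be up), z along its axis; 0.12 kg; lies flat on the counter at the start. Three to five of the bearings are there
- bearing2_mid (a point): centre of a sealed ball bearing, 46 mm across and 20 mm thick, solid (its bore is closed with a red transport plug on both faces, either may be up), z along its axis; 0.12 kg; lies flat on the counter at the start. Three to five of the bearings are there
- bearing3_mid (a point): centre of a sealed ball bearing, 46 mm across and 20 mm thick, solid (its bore is closed with a red transport plug on both faces, either may be up), z along its axis; 0.12 kg; lies flat on the counter at the start. Three to five of the bearings are there
- bearing4_mid (a point): centre of a sealed ball bearing, 46 mm across and 20 mm thick, solid (its bore is closed with a red transport plug on both faces, either may be up), z along its axis; 0.12 kg; lies flat on the counter at the start. Three to five of the bearings are there
- oil_can_mid (a point): red oil can, 64 mm across, 140 mm high; point on its axis 35 mm above its foot. Not to be disturbed
- tape_roll_mid (a point): roll of brown tape lying flat, 74 mm across, 25 mm high; its centre. Not to be disturbed
- padlock_mid (a point): brass padlock lying flat, 59 x 38 x 13 mm; its centre. Not to be disturbed

How it is judged (in metres and radians):
On the way, in this order (a step that is already met when the one before it is completed fails the run):
1. the cover lies on the sloping rest and is let go (x of cover_grip in the frame of rest_face between -0.016 and 0.016 m and y of cover_grip in the frame of rest_face between -0.014 and 0.014 m and z of cover_grip in the frame of rest_face between 0.016 and 0.0245 m and angle between the z axis of cover_grip and the z axis of rest_face, either way round below 0.09 rad and contact force between the fingers and cover below 0.1 N), for 0.3 s.
2. every bearing is latched under the catches (z of each of bearing0_mid, bearing1_mid, bearing2_mid, bearing3_mid, bearing4_mid in the frame of column_catches below -0.0075 m and horizontal distance between each of bearing0_mid, bearing1_mid, bearing2_mid, bearing3_mid, bearing4_mid and column_catches below 0.005 m and angle between the z axis of each of bearing0_mid, bearing1_mid, bearing2_mid, bearing3_mid, bearing4_mid and the z axis of column_catches, either way round below 0.1 rad and contact force between the fingers and bearing0 below 0.1 N and contact force between the fingers and bearing1 below 0.1 N and contact force between the fingers and bearing2 below 0.1 N and contact force between the fingers and bearing3 below 0.1 N and contact force between the fingers and bearing4 below 0.1 N), for 0.3 s.
3. the feed lever is swung over (value of joint feed_lever above 0.85 rad), for 0.2 s.
At the end, for the whole second after the job is handed in: The cover rests handle up, flat (0.09 rad) on the sloping face, within 16 mm along and 14 mm across of its centre; every bearing present is level (0.1 rad) on the column axis (5 mm), its centre at least 7.5 mm below the catches' undersides; the lever is beyond 0.85 rad (all of step 1 and all of step 2 and value of joint feed_lever above 0.85 rad and linear speed of cover below 0.02 m/s); the robot touches nothing.
It fails at once if the oil can is moved by more than 30 mm (distance of oil_can_mid from where it was at the start of the episode above 0.03 m).
It fails at once if the tape roll is moved by more than 30 mm (distance of tape_roll_mid from where it was at the start of the episode above 0.03 m).
It fails at once if the padlock is moved by more than 30 mm (distance of padlock_mid from where it was at the start of the episode above 0.03 m).
Of bearing0, bearing1, bearing2, bearing3, bearing4 only 3 to 5 are there at a start; the rules pass over those that are not, and their reading is None.
At some moment in a run one of bearing0, bearing3 may be knocked a few centimetres aside while the robot is not near it.
Once in a run the grip may slacken for a moment while it holds something.
It also fails if it takes over 210 s, if anything falls off the work surface, if the arm or the gripper's body presses on something with over 40 N, if the wrist force passes 120 N, or if a joint passes its speed limit or range.

## Robot

A 6-joint arm with a two-finger parallel gripper is mounted at the origin on the work surface; the furniture and walls round the work are solid. World frame = base frame: x ahead of the robot, y to its left, z up, the work surface at z = 0. Lengths are in m, angles in degrees, forces in N, time in s.
With the tool pointing down it reaches from about 0.35 to 0.975 m from the base axis. Payload 17.4 kg.
Tool frame: the origin (TCP) lies midway between the tips of the shut fingers; the grasp point (between the pads) lies 19 mm behind it (pinch_z is the distance from the TCP to the grasp point, in m); z points along the fingers, y is the line along which they close (so a half turn about z gives the same grasp; the last joint's range is limited). The gripper opens to 85 mm and grips with 20 to 120 N. Pads are 22 mm wide; open, the fingers measure 114 mm over their backs; the gripper's body (76 mm by 85 mm) begins 54 mm behind the grasp point. The pads swing forward as they close: fully open they stand 13 mm farther back than shut.
Start: joints at [65.386, 6.646, 82.598, -0, 90.757, -2.166], TCP at [0.258, 0.624, 0.231] pointing down, gripper open.
Joint ranges: [-162.19, 162.19], [-47.58, 125.68], [4.15, 143.07], [-65.23, 245.23], [0.69, 171.88], [-170.13, 170.13]. Speed limits (degrees/s): [108.29, 108.29, 127.2, 180, 180, 180].

## Interface

Orientations are given as a 3x3 rotation matrix whose columns are the frame's x, y, z axes.
In Python, from cell import read_state, grab_frame, hand_in, pinch_z gives the robot as it stands. The module is installed in compiled form; this text tells all that it offers.
- The arm moves only by the shell command python3 -m creep 'ROWS'. ROWS is JSON, a list of rows, each an object of numbers: "jaw": the finger opening in cm, from 0 to 8.54; "dx", "dy", "dz": the shift along the tool's x, y, z in cm; "wx", "wy", "wz": the turn, a rotation vector about the tool's x, y, z in rad. In form: [{"jaw": .., "dx": .., "dy": .., "dz": .., "wx": .., "wy": .., "wz": ..}, ...]. A call has 1 to 10 rows; each row shifts and turns the commanded pose from where the row before left it, along the tool's axes as they then stand; what a row does not reach is not made up. A row lasts 1/12 s, in which the tool goes at most 41.7 mm and 7.16 degrees, less where a joint would pass 70% of its speed; a pose out of reach is approached as far as the arm can. A call is refused whole if a number of a shift passes 4.17 or a number of a turn 0.125, either way. A call with a gripper value outside its range is refused whole. The fingers move at their own pace and stop on an object; the grip force is fixed at half the most. Time passes only in rows, so rows that do not move let the fingers close. It gives the time, the measured TCP pose, the force, the opening and the grip force at its end, in the units of the state.
- read_state(): the state, without advancing time (a new reading comes with each control period).
- grab_frame(name): name is "side" or "top"; returns a dict with "color" (480x640x3 uint8, red, green, blue), "depth" (480x640 float32, m along the optical axis (not along the pixel's ray), 0 where there is no reading), "mtx" (3x3 intrinsics, pixels), "R" (3x3) and "t" (3): a world point X has camera coordinates R X + t. Camera axes: x right, y down, z forward; pixel columns grow to the right and rows downward; lengths in m; the calibration is good to about 2 mm. A picture is of the moment at which its call begins.
- hand_in(): hands the job in; it is judged then, once.
The state is a dict: "time": time; "joints": joint angles; "joint_vel": joint speeds; "joint_torque": joint torques, N m; "tcp_pos": TCP position; "ee_rot": TCP orientation; "contact_force": force on the tool from outside, world axes, zero at the start; "moment": the same for the moment, N m; "gripper_width": finger opening in m; "grip_force": force on a finger pad.
Only numpy, scipy, OpenCV 4.12 (cv2) and the standard library are available. Lean on these libraries where they do the work, as an engineer would, in place of code of your own. Each camera call takes 0.05 s, during which the arm holds its last target. There are 200 camera calls.

## Working session

There is one attempt and no reset: what is moved stays moved. The work goes in short steps, Python scripts to look and compute and a shell command to move; the robot and the scene stay as the last step left them, time stands still between calls to the robot, and variables do not carry over. Pictures are saved under pics/ and viewed, at most 14 in all, crops included, and the job is handed in when it is done.

```bash
mkdir -p pics
python3 - <<'E'
from cell import *
import cv2,numpy as np
for n in("side","top"):
    f=grab_frame(n); cv2.imwrite(f"pics/{n}0.png",f["color"][:,:,::-1]); np.savez(f"{n}0.npz",**f)
    print(n,f["mtx"].round(1).tolist(),f["R"].round(3).tolist(),f["t"].round(3).tolist())
s=read_state();print(s,pinch_z)
E
```

```text
side [[499.8, 0.0, 322.1], [0.0, 499.8, 246.1], [0.0, 0.0, 1.0]] [[0.61, 0.792, 0.005], [0.678, -0.519, -0.521], [-0.41, 0.321, -0.854]] [-0.264, -0.235, 1.745]
top [[492.6, 0.0, 315.3], [0.0, 492.6, 236.9], [0.0, 0.0, 1.0]] [[-0.0, -1.0, 0.011], [-0.996, -0.001, -0.084], [0.084, -0.011, -0.996]] [-0.019, 0.443, 1.32]
{'time': 0.1, 'joints': array([ 6.53868272e+01,  6.67254627e+00,  8.26315974e+01,  6.56448289e-04,
        9.07561686e+01, -2.16589130e+00]), 'joint_vel': array([-0.05689811, -0.03627187, -0.10588803,  0.01140633, -0.02613482,
       -0.01552269]), 'joint_torque': array([ 3.76679847e-03, -7.33666062e+01, -6.33789039e+01,  1.25850102e-04,
        5.19568901e-03, -1.73535818e-05]), 'tcp_pos': array([0.25767492, 0.62370309, 0.23062571]), 'ee_rot': array([[-9.24231297e-01,  3.81832828e-01, -4.48832525e-04],
       [ 3.81833089e-01,  9.24230808e-01, -9.52233557e-04],
       [ 5.12308146e-05, -1.05146316e-03, -9.99999446e-01]]), 'contact_force': array([ 0.2030492 ,  0.57400533, -0.3837822 ]), 'moment': array([ 0.0058009 ,  0.01958611, -0.04072177]), 'grip_force': 0.0, 'gripper_width': 0.08556820100017076} 0.0187
```

View pics/top0.png

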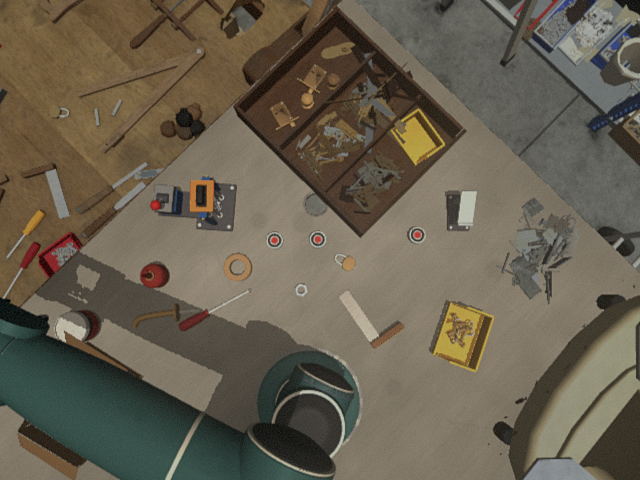

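View pics/side0.png

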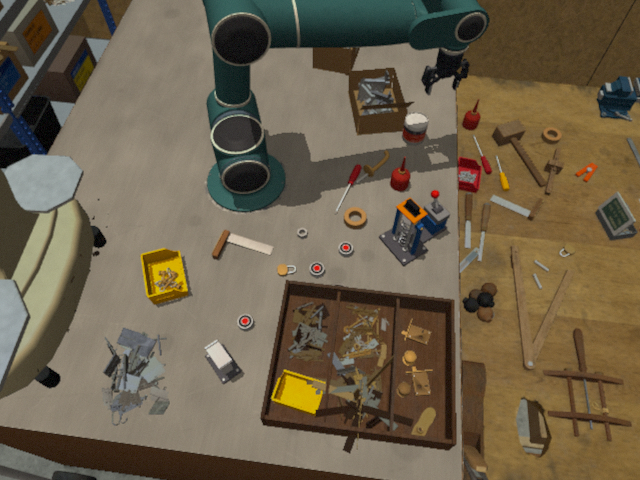

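Three bearings show in the top view at (274,240), (317,239) and (417,235). The magazine is at about (210,200), the rest at (462,210), and a grey disc at (315,204). I'll zoom in on these.

```bash
cat > h.py <<'E'
import numpy as np,cv2
from cell import *
def load(n): return dict(np.load(n+".npz"))
def cloud(f):
    d=f["depth"];v,u=np.mgrid[:480,:640];K=f["mtx"]
    c=np.stack([(u-K[0,2])/K[0,0]*d,(v-K[1,2])/K[1,1]*d,d],-1)
    return (c-f["t"])@f["R"]
def crop(f,x0,y0,w,h,s): return cv2.resize(f["color"][y0:y0+h,x0:x0+w,::-1],(w*s,h*s),interpolation=cv2.INTER_CUBIC)
E
python3 - <<'E'
from h import *
t=load("top0");s=load("side0")
a=np.hstack([crop(t,145,165,100,75,4),crop(s,370,180,100,75,4)])
b=np.hstack([crop(t,430,175,50,75,4),crop(s,195,330,50,75,4),crop(t,255,180,100,75,4)])
cv2.imwrite("pics/z1.png",np.vstack([a,b]))
ct,cs=cloud(t),cloud(s)
for n,c,l in(("t",ct,[(274,240),(317,239),(417,235),(315,204),(202,195),(158,203),(463,210)]),("s",cs,[(346,248),(317,268),(245,322),(412,208),(435,194)])):
    for u,v in l: print(n,u,v,np.median(c[v-2:v+3,u-2:u+3].reshape(-1,3),0).round(4))
for n,f,c in(("t",t,ct),("s",s,cs)):
    h=cv2.cvtColor(f["color"],cv2.COLOR_RGB2HSV)
    for nm,m in(("orange",cv2.inRange(h,(8,170,120),(18,255,255))),("red",cv2.inRange(h,(0,150,90),(5,255,255))|cv2.inRange(h,(174,150,90),(180,255,255)))):
        k,L,S,C=cv2.connectedComponentsWithStats(m)
        for i in range(1,k):
            if S[i,4]>12:
                p=c[L==i];print(n,nm,C[i].round(1),S[i,4],np.median(p,0).round(4),p.mean(0).round(4))
E
```

```text
t 274 240 [0.4339 0.0935 0.0205]
t 317 239 [ 0.4366 -0.0231  0.0198]
t 417 235 [ 0.4477 -0.2951  0.021 ]
t 315 204 [ 0.6817 -0.0276 -0.96  ]
t 202 195 [0.5251 0.2477 0.2132]
t 158 203 [0.5133 0.3675 0.1583]
t 463 210 [ 0.5079 -0.4036  0.0828]
s 346 248 [0.4389 0.0908 0.0175]
s 317 268 [ 0.4398 -0.0262  0.0193]
s 245 322 [ 0.4549 -0.2995  0.0179]
s 412 208 [0.5328 0.2455 0.207 ]
s 435 194 [0.5156 0.3679 0.1559]
t orange [199.  192.5] 288 [0.5398 0.2694 0.1899] [0.5331 0.2594 0.194 ]
t orange [ 35.7 223. ] 65 [ 0.4975  0.8279 -0.1417] [ 0.4946  0.8154 -0.1186]
t red [542.9  13.6] 77 [ 1.5121 -1.0464 -0.7562] [ 1.5156 -1.0496 -0.758 ]
t red [519.8   8.6] 17 [ 1.543  -0.9508 -0.7655] [ 1.5426 -0.9493 -0.765 ]
t red [155.1 204.7] 78 [0.5087 0.3726 0.1593] [0.5069 0.3687 0.1742]
t red [ 53.9 243.4] 86 [ 0.4362  0.7665 -0.1346] [ 0.4351  0.7664 -0.1344]
t red [417.1 234.5] 24 [ 0.4493 -0.2957  0.0211] [ 0.4491 -0.2956  0.0207]
t red [ 57.  254.3] 277 [ 0.3982  0.7741 -0.1581] [ 0.4024  0.7573 -0.1373]
t red [317.3 239. ] 24 [ 0.4367 -0.0232  0.02  ] [ 0.4368 -0.0241  0.0202]
t red [274. 240
[... 522 characters left out ...]
2119  0.949  -0.104 ] [ 0.2084  0.9503 -0.1042]
s red [470.9 172.7] 248 [ 0.3985  0.7684 -0.1554] [ 0.3992  0.756  -0.1367]
s red [485.6 164.3] 92 [ 0.4054  0.8347 -0.1392] [ 0.4034  0.8358 -0.1401]
s red [354.4 173.7] 95 [0.2233 0.3012 0.0205] [0.2317 0.2943 0.0345]
s red [400.2 175.5] 168 [0.3488 0.3957 0.0567] [0.3525 0.3896 0.0709]
s red [463.9 186.2] 21 [ 0.4275  0.685  -0.1357] [ 0.4297  0.6852 -0.1363]
s red [434.6 193.5] 50 [0.5128 0.3697 0.1558] [0.5073 0.3777 0.1433]
s red [345.3 247.1] 16 [0.4354 0.0903 0.0194] [0.4351 0.0904 0.0189]
s red [316.2 267.5] 18 [ 0.437  -0.027   0.0187] [ 0.4375 -0.0269  0.0184]
s red [244.6 320.4] 25 [ 0.4502 -0.2982  0.0183] [ 0.4507 -0.2979  0.0185]
```

View pics/z1.png

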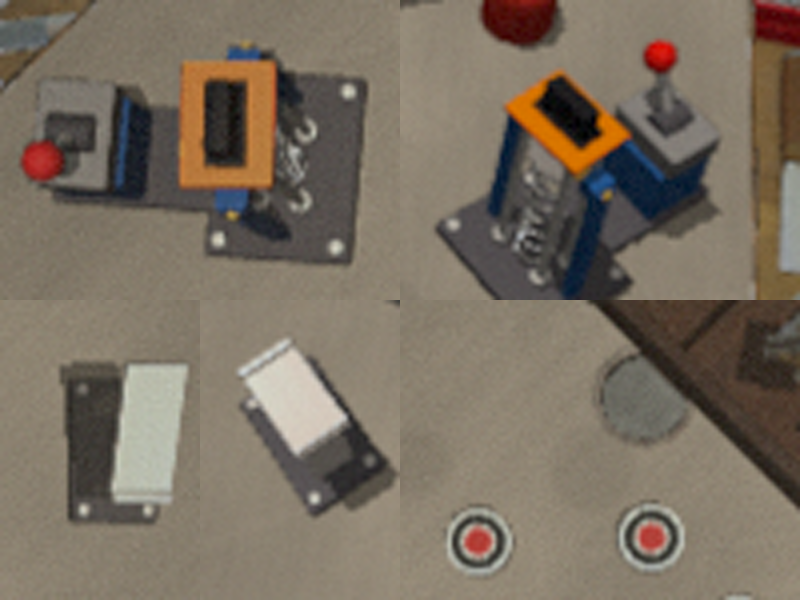

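The grey disc is a hole in the counter, so I'll keep clear of it. There are three bearings and the column is empty. Next I'll measure the rest face, cover and magazine.

```bash
cat >> h.py <<'E'
def ray(f,u,v,z):
    K=f["mtx"];d=f["R"].T@np.array([(u-K[0,2])/K[0,0],(v-K[1,2])/K[1,1],1]);o=-f["R"].T@f["t"]
    return o+d*(z-o[2])/d[2]
E
python3 - <<'E'
from h import *
t=load("top0");s=load("side0")
F={"t":(t,cloud(t)),"s":(s,cloud(s))}
for n,(f,c) in F.items():
    box=(abs(c[...,0]-.51)<.09)&(abs(c[...,1]+.4)<.07)&(c[...,2]>.045)&(c[...,2]<.13)
    p=c[box];m=np.median(p,0)
    A=np.c_[p[:,:2],np.ones(len(p))];w=np.ones(len(p),bool)
    for _ in range(5):
        q=np.linalg.lstsq(A[w],p[w,2],rcond=None)[0];w=abs(A@q-p[:,2])<.005
    nrm=np.array([-q[0],-q[1],1]);nrm/=np.linalg.norm(nrm)
    uv=np.argwhere(box)[w][:,::-1].astype(np.float32)
    r=cv2.minAreaRect(p[w][:,:2].astype(np.float32)*1000)
    print(n,"rest",w.sum(),len(p),"n",nrm.round(3),"slope",np.degrees(np.arccos(nrm[2])).round(1),"dir",np.degrees(np.arctan2(q[1],q[0])).round(1),"mean",p[w].mean(0).round(4),"rect",r)
    h=cv2.cvtColor(f["color"],cv2.COLOR_RGB2HSV)
    m=cv2.inRange(h,(8,150,90),(20,255,255));m[~((abs(c[...,0]-.53)<.1)&(abs(c[...,1]-.25)<.08)&(c[...,2]>.16))]=0
    vu=np.argwhere(m>0)[:,::-1].astype(np.float32)
    P=np.array([ray(f,u,v,.19)[:2] for u,v in vu])*1000
    print(n,"cover",cv2.minAreaRect(P.astype(np.float32)))
    # handle: dark inside, z>.2
    hb=(abs(c[...,0]-.53)<.05)&(abs(c[...,1]-.25)<.05)&(c[...,2]>.202)&(c[...,2]<.23)
    p=c[hb];print(n,"handle",hb.sum(),p.mean(0).round(4),cv2.minAreaRect(p[:,:2].astype(np.float32)*1000))
for nm,f,l in(("t",t,[(236.3,184.5),(232.5,230.8),(196.8,228.8)]),):
    for u,v in l: print("corner",ray(f,u,v,.012).round(4))
for nm,f,l in(("t",t,[(232,187.7),(229,226.7),(199.5,225)]),("s",s,[(383,237.2)])):
    for u,v in l: print("bolt",nm,ray(f,u,v,.014).round(4))
E
```

```text
t rest 485 570 n [-0.404 -0.014  0.915] slope 23.9 dir 1.9 mean [ 0.5157 -0.4118  0.0857] rect ((513.9779052734375, -411.92449951171875), (40.97409439086914, 87.5898666381836), 89.37539672851562)
t cover ((526.5094604492188, 254.1970672607422), (74.67214965820312, 54.68415069580078), 0.992933452129364)
t handle 153 [0.527  0.2533 0.2157] ((528.05029296875, 253.7510528564453), (44.5998649597168, 15.927026748657227), 0.9028871655464172)
s rest 390 448 n [-0.407  0.01   0.914] slope 24.0 dir -1.4 mean [ 0.5194 -0.4147  0.0845] rect ((516.75244140625, -414.43231201171875), (39.838233947753906, 90.3544921875), 89.65098571777344)
s cover ((530.5182495117188, 249.62640380859375), (75.63953399658203, 56.85798263549805), 0.8634792566299438)
s handle 108 [0.5306 0.2502 0.2119] ((529.4630126953125, 251.62022399902344), (19.916784286499023, 44.98234558105469), 81.7112045288086)
corner [0.5876 0.1988 0.012 ]
corner [0.4596 0.2074 0.012 ]
corner [0.4649 0.3047 0.012 ]
bolt t [0.5783 0.2102 0.014 ]
bolt t [0.4706 0.2168 0.014 ]
bolt t [0.4752 0.2972 0.014 ]
bolt s [0.4775 0.2121 0.014 ]
```

```bash
cat >> h.py <<'E'
from scipy.spatial.transform import Rotation as Ro
def goal(pos,yaw=0,tilt=0):
    "yaw: world angle of tool y minus 90deg; tilt: deg tool z leaning to +x. prints turn, then shift after turn"
    s=read_state();R=s["ee_rot"];p=s["tcp_pos"]
    G=Ro.from_euler("z",yaw,degrees=True).as_matrix()@Ro.from_euler("y",-tilt,degrees=True).as_matrix()@np.diag([-1,1,-1.])
    print("tcp",p.round(4),"F",s["contact_force"].round(1),"w",round(s["gripper_width"],4),"t",round(s["time"],1))
    print("turn",Ro.from_matrix(R.T@G).as_rotvec().round(3),"shift cm (after turn)",((G.T@(np.array(pos)-p))*100).round(2),"(no turn)",((R.T@(np.array(pos)-p))*100).round(2))
E
python3 -m creep '[{"jaw":8.5,"wz":-0.102,"dz":-0.75},{"jaw":8.5,"wz":-0.102,"dz":-0.75},{"jaw":8.5,"wz":-0.102,"dz":-0.75},{"jaw":8.5,"wz":-0.102,"dz":-0.75}]'
python3 -m creep '[{"jaw":8.5,"dx":-2.2,"dy":-3.0},{"jaw":8.5,"dx":-2.2,"dy":-3.0},{"jaw":8.5,"dx":-2.2,"dy":-3.0},{"jaw":8.5,"dx":-2.2,"dy":-3.0},{"jaw":8.5,"dx":-2.2,"dy":-3.0},{"jaw":8.5,"dx":-2.2,"dy":-3.0},{"jaw":8.5,"dx":-2.2,"dy":-3.0},{"jaw":8.5,"dx":-2.2,"dy":-3.0},{"jaw":8.5,"dx":-2.2,"dy":-3.0},{"jaw":8.5,"dx":-2.2,"dy":-3.0}]'
python3 -m creep '[{"jaw":8.5}]'
python3 -c "from h import *; goal([.5285,.252,.24],0.9)"
```

```text
tcp [0.2577 0.6237 0.2306] F [ 0.2  0.6 -0.4] w 0.0856 t 0.1
turn [-0.001 -0.    -0.407] shift cm (after turn) [-26.5  -37.59  -0.94] (no turn) [-39.22 -24.01  -0.91]$[0]: bad value
$[0]: bad value
$[0]: bad value
```

```bash
python3 -m creep '[{"jaw":8.5,"dx":0,"dy":0,"dz":-0.75,"wx":0,"wy":0,"wz":-0.102}]'; python3 -m creep '[{"jaw":8.5,"dz":-0.7}]';python3 -m creep '[{"jaw":8,"dx":0.0,"dy":0.0,"dz":-0.75,"wx":0.0,"wy":0.0,"wz":-0.102}]'
```

```text
time: 0.18
tcp_pos: [0.2575, 0.6234, 0.2368]
ee_rot: [[-0.958, 0.288, -0.001], [0.288, 0.958, -0.003], [0.0, -0.003, -1.0]]
contact_force: [0.7, -0.4, -0.6]
gripper_width: 0.0849
grip_force: 0.0
time: 0.27
tcp_pos: [0.2576, 0.6236, 0.2455]
ee_rot: [[-0.983, 0.182, -0.001], [0.182, 0.983, -0.002], [0.0, -0.002, -1.0]]
contact_force: [0.3, 0.5, 0.4]
gripper_width: 0.08
grip_force: 0.0$[0]: bad value
```

```bash
python3 -m creep '[{"jaw":8,"dx":0,"dy":0,"dz":-0.5,"wx":0,"wy":0,"wz":-0.102},{"jaw":8,"dx":0,"dy":0,"dz":-0.5,"wx":0,"wy":0,"wz":-0.102},{"jaw":7,"dx":0,"dy":0,"dz":0,"wx":0,"wy":0,"wz":0}]'
python3 -m creep '[{"jaw":6,"dx":-2.2,"dy":-3.1,"dz":0,"wx":0,"wy":0,"wz":0},{"jaw":6,"dx":-2.2,"dy":-3.1,"dz":0,"wx":0,"wy":0,"wz":0},{"jaw":6,"dx":-2.2,"dy":-3.1,"dz":0,"wx":0,"wy":0,"wz":0},{"jaw":6,"dx":-2.2,"dy":-3.1,"dz":0,"wx":0,"wy":0,"wz":0},{"jaw":6,"dx":-2.2,"dy":-3.1,"dz":0,"wx":0,"wy":0,"wz":0},{"jaw":6,"dx":-2.2,"dy":-3.1,"dz":0,"wx":0,"wy":0,"wz":0},{"jaw":6,"dx":-2.2,"dy":-3.1,"dz":0,"wx":0,"wy":0,"wz":0},{"jaw":6,"dx":-2.2,"dy":-3.1,"dz":0,"wx":0,"wy":0,"wz":0},{"jaw":6,"dx":-2.2,"dy":-3.1,"dz":0,"wx":0,"wy":0,"wz":0},{"jaw":6,"dx":-2.2,"dy":-3.1,"dz":0,"wx":0,"wy":0,"wz":0}]' >/dev/null
python3 -m creep '[{"jaw":6,"dx":-2.2,"dy":-3.0,"dz":0,"wx":0,"wy":0,"wz":0},{"jaw":6,"dx":0,"dy":0,"dz":0,"wx":0,"wy":0,"wz":0},{"jaw":6,"dx":0,"dy":0,"dz":0,"wx":0,"wy":0,"wz":0}]'
python3 -c "from h import *; goal([.5285,.252,.23],0.9)"
```

```text
time: 0.52
tcp_pos: [0.2578, 0.624, 0.257]
ee_rot: [[-1.0, -0.021, 0.0], [-0.021, 1.0, 0.001], [-0.0, 0.001, -1.0]]
contact_force: [-0.6, -0.9, 0.2]
gripper_width: 0.0707
grip_force: 0.0
time: 1.6
tcp_pos: [0.506, 0.2864, 0.2557]
ee_rot: [[-1.0, -0.01, -0.001], [-0.01, 1.0, -0.0], [0.001, -0.0, -1.0]]
contact_force: [0.3, -0.4, 0.8]
gripper_width: 0.06
grip_force: 0.0
tcp [0.506  0.2864 0.2557] F [ 0.3 -0.4  0.8] w 0.06 t 1.6
turn [-0.    -0.001 -0.006] shift cm (after turn) [-2.2  -3.47  2.57] (no turn) [-2.22 -3.46  2.57]
```

```bash
python3 -m creep '[{"jaw":6,"dx":-2.2,"dy":-3.46,"dz":0,"wx":0,"wy":0,"wz":0},{"jaw":6,"dx":0,"dy":0,"dz":2.5,"wx":0,"wy":0,"wz":0},{"jaw":6,"dx":0,"dy":0,"dz":1.5,"wx":0,"wy":0,"wz":0},{"jaw":6,"dx":0,"dy":0,"dz":1.5,"wx":0,"wy":0,"wz":0},{"jaw":6,"dx":0,"dy":0,"dz":0.6,"wx":0,"wy":0,"wz":0},{"jaw":6,"dx":0,"dy":0,"dz":0,"wx":0,"wy":0,"wz":0}]'
python3 - <<'E'
from h import *
goal([.5285,.252,.193],0.9)
t=grab_frame("top");s=grab_frame("side")
cv2.imwrite("pics/z2.png",np.hstack([crop(t,160,160,80,80,5),crop(s,370,170,80,80,5)]))
E
```

```text
time: 2.1
tcp_pos: [0.5266, 0.2543, 0.1933]
ee_rot: [[-1.0, -0.017, -0.003], [-0.017, 1.0, -0.001], [0.003, -0.001, -1.0]]
contact_force: [0.5, -0.4, -0.1]
gripper_width: 0.0601
grip_force: 0.0
tcp [0.5266 0.2543 0.1933] F [ 0.5 -0.4 -0.1] w 0.0601 t 2.1
turn [-0.001 -0.003  0.001] shift cm (after turn) [-0.18 -0.24  0.03] (no turn) [-0.18 -0.24  0.03]
```

View pics/z2.png

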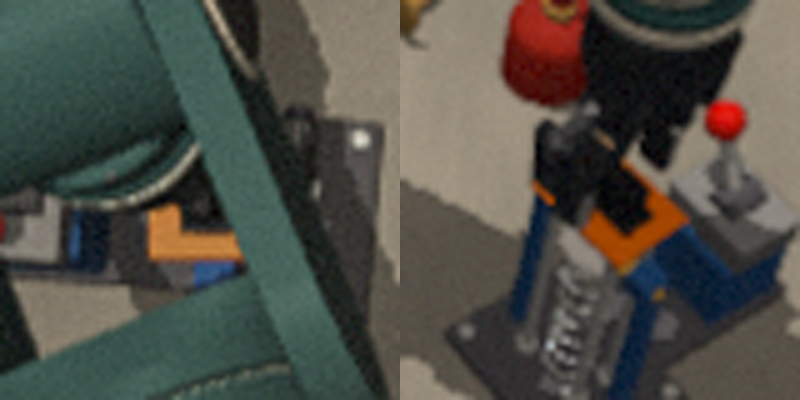

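The side crop shows the fingers straddling the bar, slightly to its −x end. I'll correct by 2 mm, close and lift.

```bash
python3 -m creep '[{"jaw":6,"dx":-0.3,"dy":-0.1,"dz":0,"wx":0,"wy":0,"wz":0},{"jaw":1,"dx":0,"dy":0,"dz":0,"wx":0,"wy":0,"wz":0},{"jaw":1,"dx":0,"dy":0,"dz":0,"wx":0,"wy":0,"wz":0},{"jaw":1,"dx":0,"dy":0,"dz":0,"wx":0,"wy":0,"wz":0},{"jaw":1,"dx":0,"dy":0,"dz":0,"wx":0,"wy":0,"wz":0},{"jaw":1,"dx":0,"dy":0,"dz":0,"wx":0,"wy":0,"wz":0},{"jaw":1,"dx":0,"dy":0,"dz":0,"wx":0,"wy":0,"wz":0},{"jaw":1,"dx":0,"dy":0,"dz":0,"wx":0,"wy":0,"wz":0}]'
python3 -m creep '[{"jaw":1,"dx":0,"dy":0,"dz":-1,"wx":0,"wy":0,"wz":0},{"jaw":1,"dx":0,"dy":0,"dz":-2,"wx":0,"wy":0,"wz":0},{"jaw":1,"dx":0,"dy":0,"dz":-2,"wx":0,"wy":0,"wz":0},{"jaw":1,"dx":0,"dy":0,"dz":-2,"wx":0,"wy":0,"wz":0},{"jaw":1,"dx":0,"dy":0,"dz":0,"wx":0,"wy":0,"wz":0}]'
```

```text
time: 2.87
tcp_pos: [0.5312, 0.2527, 0.1959]
ee_rot: [[-1.0, -0.016, 0.001], [-0.016, 1.0, 0.0], [-0.001, 0.0, -1.0]]
contact_force: [3.3, 0.7, 5.3]
gripper_width: 0.0148
grip_force: 59.6
time: 3.28
tcp_pos: [0.5314, 0.2529, 0.2698]
ee_rot: [[-1.0, -0.016, 0.004], [-0.016, 1.0, 0.002], [-0.004, 0.002, -1.0]]
contact_force: [0.2, 0.3, -0.9]
gripper_width: 0.0147
grip_force: 58.8
```

```bash
python3 -m creep '[{"jaw":1,"dx":0.2,"dy":-2,"dz":0,"wx":0,"wy":0,"wz":0},{"jaw":1,"dx":0.2,"dy":-3.9,"dz":0,"wx":0,"wy":0,"wz":0},{"jaw":1,"dx":0.2,"dy":-3.9,"dz":0,"wx":0,"wy":0,"wz":0},{"jaw":1,"dx":0.2,"dy":-3.9,"dz":0,"wx":0,"wy":0,"wz":0},{"jaw":1,"dx":0.2,"dy":-3.9,"dz":0,"wx":0,"wy":0,"wz":0},{"jaw":1,"dx":0.2,"dy":-3.9,"dz":0,"wx":0,"wy":0,"wz":0},{"jaw":1,"dx":0.2,"dy":-3.9,"dz":0,"wx":0,"wy":0,"wz":0},{"jaw":1,"dx":0.2,"dy":-3.9,"dz":0,"wx":0,"wy":0,"wz":0},{"jaw":1,"dx":0.2,"dy":-3.9,"dz":0,"wx":0,"wy":0,"wz":0},{"jaw":1,"dx":0.2,"dy":-3.9,"dz":0,"wx":0,"wy":0,"wz":0}]'
python3 -m creep '[{"jaw":1,"dx":0.2,"dy":-3.9,"dz":0,"wx":0,"wy":0,"wz":0},{"jaw":1,"dx":0.2,"dy":-3.9,"dz":0,"wx":0,"wy":0,"wz":0},{"jaw":1,"dx":0.2,"dy":-3.9,"dz":0,"wx":0,"wy":0,"wz":0},{"jaw":1,"dx":0.2,"dy":-3.9,"dz":0,"wx":0,"wy":0,"wz":0},{"jaw":1,"dx":0.2,"dy":-3.9,"dz":0,"wx":0,"wy":0,"wz":0},{"jaw":1,"dx":0.2,"dy":-3.9,"dz":0,"wx":0,"wy":0,"wz":0},{"jaw":1,"dx":0.2,"dy":-3.9,"dz":0,"wx":0,"wy":0,"wz":0},{"jaw":1,"dx":0.2,"dy":-2.0,"dz":0,"wx":0,"wy":0,"wz":0},{"jaw":1,"dx":0,"dy":0,"dz":0,"wx":0,"wy":0,"wz":0}]'
python3 - <<'E'
from h import *
goal([.5012,-.413,.1297],0,25)
t=grab_frame("top");np.savez("top1",**t);s=grab_frame("side");np.savez("side1",**s)
cv2.imwrite("pics/z3.png",np.hstack([crop(t,150,160,80,80,5),crop(s,370,180,80,80,5)]))
E
```

```text
time: 4.12
tcp_pos: [0.516, -0.1204, 0.2647]
ee_rot: [[-1.0, -0.016, -0.001], [-0.016, 1.0, 0.0], [0.001, 0.0, -1.0]]
contact_force: [1.0, -0.3, -2.7]
gripper_width: 0.0149
grip_force: 58.8
time: 4.87
tcp_pos: [0.5044, -0.4154, 0.2633]
ee_rot: [[-1.0, -0.013, -0.002], [-0.013, 1.0, 0.001], [0.002, 0.001, -1.0]]
contact_force: [-0.5, 0.2, -3.0]
gripper_width: 0.0148
grip_force: 59.0
tcp [ 0.5044 -0.4154  0.2633] F [-0.5  0.2 -3. ] w 0.0148 t 4.9
turn [ 0.004 -0.439  0.013] shift cm (after turn) [ 5.94  0.24 11.98] (no turn) [ 0.29  0.23 13.36]
```

View pics/z3.png

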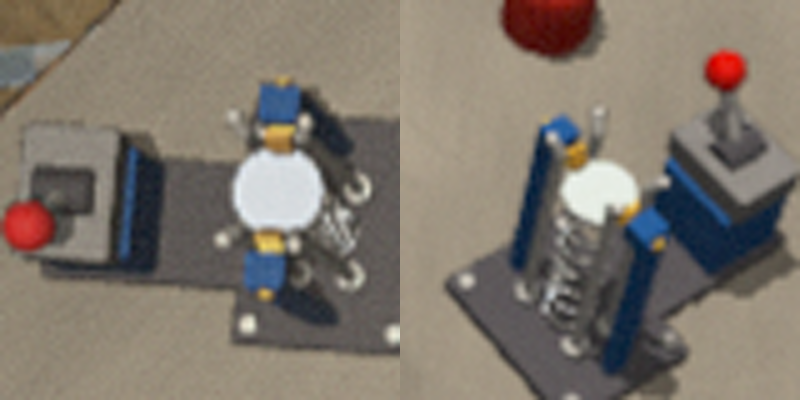

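The column is empty; the white follower plate is at (206,198) in the top view with its catches ±x. I'll tilt over the rest and measure the column from these frames.

```bash
python3 -m creep '[{"jaw":1,"dx":0,"dy":0,"dz":0,"wx":0,"wy":-0.11,"wz":0.004},{"jaw":1,"dx":0,"dy":0,"dz":0,"wx":0,"wy":-0.11,"wz":0.003},{"jaw":1,"dx":0,"dy":0,"dz":0,"wx":0,"wy":-0.11,"wz":0.003},{"jaw":1,"dx":0,"dy":0,"dz":0,"wx":0,"wy":-0.109,"wz":0.003},{"jaw":1,"dx":1.5,"dy":0.05,"dz":3,"wx":0,"wy":0,"wz":0},{"jaw":1,"dx":1.5,"dy":0.05,"dz":3,"wx":0,"wy":0,"wz":0},{"jaw":1,"dx":1.5,"dy":0.05,"dz":3,"wx":0,"wy":0,"wz":0},{"jaw":1,"dx":1.4,"dy":0.05,"dz":3,"wx":0,"wy":0,"wz":0},{"jaw":1,"dx":0,"dy":0,"dz":0,"wx":0,"wy":0,"wz":0},{"jaw":1,"dx":0,"dy":0,"dz":0,"wx":0,"wy":0,"wz":0}]'
python3 - <<'E'
from h import *
goal([.5012,-.413,.1297],0,25)
for n in("top1","side1"):
    f=load(n);c=cloud(f);h=cv2.cvtColor(f["color"],cv2.COLOR_RGB2HSV)
    near=(abs(c[...,0]-.53)<.09)&(abs(c[...,1]-.25)<.05)
    m=(cv2.inRange(h,(105,120,40),(125,255,255))>0)&near&(c[...,2]>.155)
    P=np.array([ray(f,u,v,.165)[:2] for v,u in np.argwhere(m)])
    hi=P[:,0]>.53
    a,b=[np.array(cv2.minAreaRect((q*1000).astype(np.float32))[0]) for q in(P[hi],P[~hi])]
    print(n,"uprights",a,b,len(P),"mid",(a+b)/2,"yaw",np.degrees(np.arctan2(*(a-b)[::-1])))
    w=(h[...,1]<40)&(h[...,2]>190)&near&(c[...,2]>.1)
    k,L,S,C=cv2.connectedComponentsWithStats(w.astype(np.uint8));i=1+S[1:,4].argmax()
    z=np.median(c[...,2][L==i]);Q=np.array([ray(f,u,v,z)[:2] for v,u in np.argwhere(L==i)])*1000
    print("disc",S[i,4],z,C[i],Q.mean(0),cv2.minEnclosingCircle(Q.astype(np.float32)))
f=grab_frame("side");t=grab_frame("top")
cv2.imwrite("pics/z4.png",np.hstack([crop(t,420,160,100,100,4),crop(f,180,270,100,100,4)]))
E
```

```text
time: 5.8
tcp_pos: [0.5031, -0.4081, 0.1308]
ee_rot: [[-0.906, -0.005, 0.424], [-0.002, 1.0, 0.006], [-0.424, 0.005, -0.906]]
contact_force: [0.7, -0.9, -1.2]
gripper_width: 0.0145
grip_force: 58.9
tcp [ 0.5031 -0.4081  0.1308] F [ 0.7 -0.9 -1.2] w 0.0145 t 5.8
turn [0.006 0.001 0.002] shift cm (after turn) [ 0.22 -0.49  0.02] (no turn) [ 0.22 -0.49  0.02]
top1 uprights [567.95684814 250.73156738] [486.89492798 256.45928955] 98 mid [527.42588806 253.59542847] yaw -4.041722477412483
disc 215 0.14863453740084365 [204.98139535 197.57209302] [528.60399948 254.70282395] ((528.0711669921875, 254.5086669921875), 21.22205352783203)
side1 uprights [572.1072998  253.45417786] [488.9161377  251.92352295] 54 mid [530.51171875 252.6888504 ] yaw 1.054080378544902
disc 118 0.14638392938003086 [409.41525424 217.61864407] [527.89355044 252.97505792] ((529.2708740234375, 252.58546447753906), 21.886171340942383)
```

View pics/z4.png

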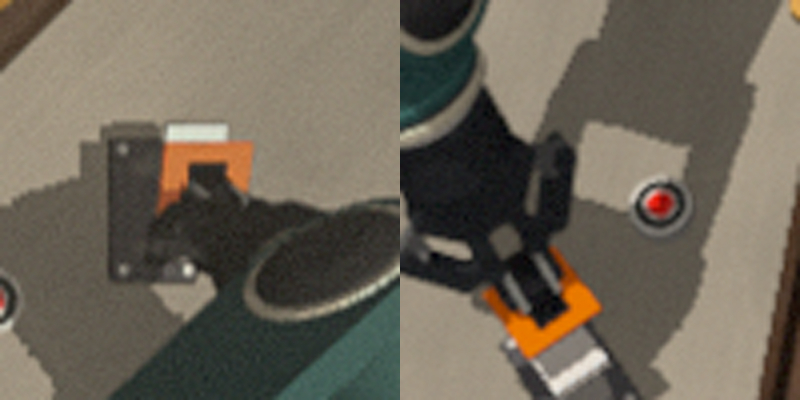

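```bash
python3 -m creep '[{"jaw":1,"dx":0.22,"dy":-0.5,"dz":1,"wx":0.005,"wy":0,"wz":0.002},{"jaw":1,"dx":0,"dy":0,"dz":1,"wx":0,"wy":0,"wz":0},{"jaw":1,"dx":0,"dy":0,"dz":1,"wx":0,"wy":0,"wz":0},{"jaw":1,"dx":0,"dy":0,"dz":0.4,"wx":0,"wy":0,"wz":0},{"jaw":1,"dx":0,"dy":0,"dz":0,"wx":0,"wy":0,"wz":0},{"jaw":1,"dx":0,"dy":0,"dz":0,"wx":0,"wy":0,"wz":0}]'
python3 -m creep '[{"jaw":1,"dx":0,"dy":0,"dz":0.25,"wx":0,"wy":0,"wz":0},{"jaw":1,"dx":0,"dy":0,"dz":0,"wx":0,"wy":0,"wz":0},{"jaw":1,"dx":0,"dy":0,"dz":0,"wx":0,"wy":0,"wz":0}]'
python3 -m creep '[{"jaw":1,"dx":0,"dy":0,"dz":0.25,"wx":0,"wy":0,"wz":0},{"jaw":1,"dx":0,"dy":0,"dz":0,"wx":0,"wy":0,"wz":0},{"jaw":1,"dx":0,"dy":0,"dz":0,"wx":0,"wy":0,"wz":0}]'
```

```text
time: 6.4
tcp_pos: [0.5158, -0.4144, 0.0996]
ee_rot: [[-0.905, -0.0, 0.425], [-0.0, 1.0, -0.0], [-0.425, -0.001, -0.905]]
contact_force: [-2.8, 1.5, 2.3]
gripper_width: 0.0148
grip_force: 60.2
time: 6.65
tcp_pos: [0.5162, -0.4146, 0.0993]
ee_rot: [[-0.906, -0.001, 0.424], [-0.001, 1.0, -0.001], [-0.424, -0.001, -0.906]]
contact_force: [-30.1, 12.4, 25.9]
gripper_width: 0.0158
grip_force: 34.1
time: 6.9
tcp_pos: [0.5173, -0.4146, 0.0989]
ee_rot: [[-0.905, -0.001, 0.425], [-0.002, 1.0, -0.001], [-0.425, -0.002, -0.905]]
contact_force: [-45.1, 21.0, 45.2]
gripper_width: 0.0149
grip_force: 62.8
```

```bash
python3 -m creep '[{"jaw":1,"dx":0,"dy":0,"dz":-0.45,"wx":0,"wy":0,"wz":0},{"jaw":1,"dx":0,"dy":0,"dz":0,"wx":0,"wy":0,"wz":0},{"jaw":1,"dx":0,"dy":0,"dz":0,"wx":0,"wy":0,"wz":0}]'
python3 - <<'E'
from h import *
f=grab_frame("side");t=grab_frame("top");ct=cloud(t)
cv2.imwrite("pics/z5.png",np.hstack([crop(t,430,180,80,80,5),crop(f,190,310,80,80,5)]))
for n,f,c in(("t",t,ct),("s",f,cloud(f))):
    h=cv2.cvtColor(f["color"],cv2.COLOR_RGB2HSV);m=(cv2.inRange(h,(8,150,90),(20,255,255))>0)&(abs(c[...,0]-.51)<.08)&(abs(c[...,1]+.41)<.06)&(c[...,2]>.05)
    m=cv2.erode(m.astype(np.uint8),np.ones((2,2)))>0
    p=c[m];A=np.c_[p[:,:2],np.ones(len(p))];w=np.ones(len(p),bool)
    for _ in range(5): q=np.linalg.lstsq(A[w],p[w,2],rcond=None)[0];w=abs(A@q-p[:,2])<.004
    print(n,len(p),w.sum(),q,"slopes deg",np.degrees(np.arctan(q[:2])),p[w].min(0),p[w].max(0), "z at .5155,-.413:",q@[.5155,-.413,1])
E
```

```text
time: 7.15
tcp_pos: [0.516, -0.4145, 0.0992]
ee_rot: [[-0.905, 0.0, 0.425], [-0.0, 1.0, -0.001], [-0.425, -0.001, -0.905]]
contact_force: [0.2, 0.4, -1.7]
gripper_width: 0.015
grip_force: 58.6
t 139 117 [ 0.39830639 -0.00452005 -0.11321315] slopes deg [21.71770836 -0.25897781] [ 0.51646949 -0.44064611  0.09225592] [ 0.54416117 -0.38840659  0.1075248 ] z at .5155,-.413: 0.0939805693313542
s 156 150 [ 0.4568942   0.00249741 -0.14427313] slopes deg [24.55538586  0.14309077] [ 0.49009768 -0.44249217  0.0765332 ] [ 0.55292787 -0.39000721  0.10962165] z at .5155,-.413: 0.09022440118872976
```

View pics/z5.png

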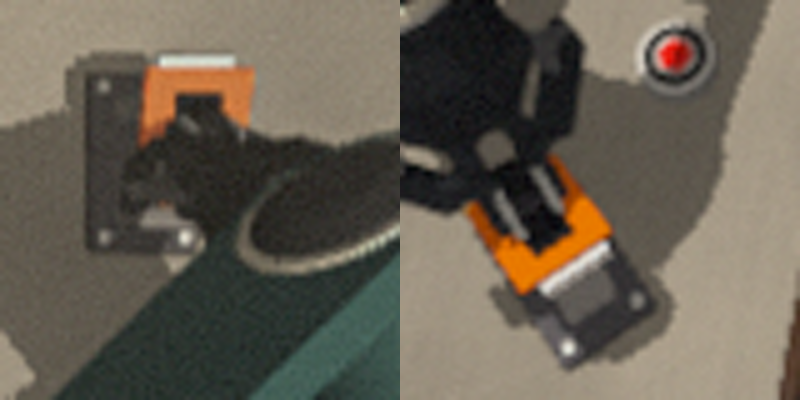

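The cover is flat on the face and centred, with only a thin strip of the upper face showing. I'll release it and retract.

```bash
python3 -m creep '[{"jaw":4,"dx":0,"dy":0,"dz":0,"wx":0,"wy":0,"wz":0},{"jaw":4,"dx":0,"dy":0,"dz":0,"wx":0,"wy":0,"wz":0},{"jaw":4,"dx":0,"dy":0,"dz":0,"wx":0,"wy":0,"wz":0},{"jaw":4,"dx":0,"dy":0,"dz":0,"wx":0,"wy":0,"wz":0},{"jaw":4,"dx":0,"dy":0,"dz":-1.5,"wx":0,"wy":0,"wz":0},{"jaw":4,"dx":0,"dy":0,"dz":-3,"wx":0,"wy":0,"wz":0},{"jaw":6,"dx":0,"dy":0,"dz":-3,"wx":0,"wy":0,"wz":0},{"jaw":6,"dx":0,"dy":0,"dz":-3,"wx":0,"wy":0,"wz":0}]'
python3 -m creep '[{"jaw":7,"dx":0,"dy":3,"dz":0,"wx":0,"wy":0.106,"wz":0},{"jaw":7,"dx":0,"dy":3,"dz":0,"wx":0,"wy":0.11,"wz":0},{"jaw":7,"dx":0,"dy":3,"dz":0,"wx":0,"wy":0.11,"wz":0},{"jaw":7,"dx":0,"dy":3,"dz":0,"wx":0,"wy":0.11,"wz":0},{"jaw":7,"dx":0,"dy":0,"dz":0,"wx":0,"wy":0,"wz":0},{"jaw":7,"dx":0,"dy":0,"dz":0,"wx":0,"wy":0,"wz":0}]'
cat >> h.py <<'E'
def bearings(names=("top","side")):
    for n in names:
        f=grab_frame(n);c=cloud(f);h=cv2.cvtColor(f["color"],cv2.COLOR_RGB2HSV)
        m=cv2.inRange(h,(0,130,80),(6,255,255))|cv2.inRange(h,(172,130,80),(180,255,255))
        k,L,S,C=cv2.connectedComponentsWithStats(m)
        for i in range(1,k):
            p=np.median(c[L==i],0)
            if 10<S[i,4]<60 and .005<p[2]<.17 and .3<p[0]<.7 and abs(p[1])<.5: print(n,C[i].round(1),S[i,4],p[2].round(4),ray(f,*C[i],.02 if p[2]<.05 else p[2]).round(4))
def coverpose():
    for n in("top","side"):
        f=grab_frame(n);c=cloud(f)
        b=(abs(c[...,0]-.51)<.08)&(abs(c[...,1]+.41)<.06)&(c[...,2]>.06)
        h=cv2.cvtColor(f["color"],cv2.COLOR_RGB2HSV);p=c[b&(cv2.inRange(h,(8,150,90),(20,255,255))>0)]
        A=np.c_[p[:,:2],np.ones(len(p))];w=np.ones(len(p),bool)
        for _ in range(5): q=np.linalg.lstsq(A[w],p[w,2],rcond=None)[0];w=abs(A@q-p[:,2])<.004
        r=cv2.minAreaRect(p[w][:,:2].astype(np.float32)*1000)
        print(n,"cover slopes",np.degrees(np.arctan(q[:2])).round(1),"rect",np.round(r[0],1),np.round(r[1],1),round(r[2],1),"z mid",np.round(q@[r[0][0]/1000,r[0][1]/1000,1],4))
E
python3 - <<'E'
from h import *
coverpose();bearings();goal([.447,-.297,.1],0,0)
E
```

```text
time: 7.92
tcp_pos: [0.4707, -0.4141, 0.1954]
ee_rot: [[-0.905, 0.0, 0.425], [-0.0, 1.0, -0.001], [-0.425, -0.001, -0.905]]
contact_force: [0.4, 0.3, 0.7]
gripper_width: 0.0598
grip_force: 0.0
time: 8.42
tcp_pos: [0.4725, -0.2929, 0.1944]
ee_rot: [[-1.0, -0.003, 0.003], [-0.003, 1.0, -0.001], [-0.003, -0.001, -1.0]]
contact_force: [0.5, 0.0, -0.8]
gripper_width: 0.0699
grip_force: 0.0
top cover slopes [0. 0.] rect [0. 0.] [0. 0.] 0.0 z mid 0.0
side cover slopes [25.4 -0.9] rect [ 517.8 -416.4] [68.7 55.5] 0.2 z mid 0.0904
top [317.4 238.9] 27 0.0216 [ 0.4369 -0.0243  0.02  ]
top [274.1 240.1] 26 0.0209 [0.4336 0.0933 0.02  ]
side [434.6 193.5] 53 0.1555 [0.5125 0.3693 0.1555]
side [345.5 247.1] 22 0.0208 [0.4359 0.0903 0.02  ]
side [316.6 267.7] 22 0.0179 [ 0.4394 -0.027   0.02  ]
side [244.6 320.5] 28 0.0182 [ 0.4515 -0.2981  0.02  ]
tcp [ 0.4708 -0.2953  0.1942] F [ 0.7 -0.6 -0.2] w 0.0701 t 8.6
turn [-0.001  0.004 -0.002] shift cm (after turn) [ 2.38 -0.17  9.42] (no turn) [ 2.41 -0.17  9.41]
```

```bash
python3 -m creep '[{"jaw":7,"dx":2.06,"dy":-0.15,"dz":3,"wx":0,"wy":0.004,"wz":0.07},{"jaw":7,"dx":0,"dy":0,"dz":4,"wx":0,"wy":0,"wz":0},{"jaw":7,"dx":0,"dy":0,"dz":4,"wx":0,"wy":0,"wz":0},{"jaw":7,"dx":0,"dy":0,"dz":4,"wx":0,"wy":0,"wz":0},{"jaw":7,"dx":0,"dy":0,"dz":0,"wx":0,"wy":0,"wz":0},{"jaw":7,"dx":0,"dy":0,"dz":0,"wx":0,"wy":0,"wz":0}]'
python3 -c "
from h import *
goal([.4503,-.2967,.002],-4)
bearings(['side'])"
```

```text
time: 9.12
tcp_pos: [0.4494, -0.2963, 0.0436]
ee_rot: [[-0.997, 0.072, -0.003], [0.072, 0.997, 0.001], [0.003, 0.001, -1.0]]
contact_force: [0.4, 0.3, 1.0]
gripper_width: 0.0699
grip_force: 0.0
tcp [ 0.4494 -0.2963  0.0436] F [0.4 0.3 1. ] w 0.0699 t 9.1
turn [ 0.001 -0.003 -0.002] shift cm (after turn) [-0.09 -0.03  4.16] (no turn) [-0.1  -0.04  4.16]
side [434.6 193.5] 53 0.1546 [0.5121 0.3699 0.1546]
side [345.5 247.1] 22 0.0187 [0.4359 0.0903 0.02  ]
side [316.5 267.7] 22 0.0184 [ 0.4393 -0.0273  0.02  ]
side [244.6 320.5] 28 0.0179 [ 0.4515 -0.2981  0.02  ]
```

```bash
python3 -m creep '[{"jaw":7,"dx":-0.1,"dy":-0.04,"dz":2.5,"wx":0,"wy":0,"wz":0},{"jaw":7,"dx":0,"dy":0,"dz":1.6,"wx":0,"wy":0,"wz":0},{"jaw":7,"dx":0,"dy":0,"dz":0,"wx":0,"wy":0,"wz":0},{"jaw":3.8,"dx":0,"dy":0,"dz":0,"wx":0,"wy":0,"wz":0},{"jaw":3.8,"dx":0,"dy":0,"dz":0,"wx":0,"wy":0,"wz":0},{"jaw":3.8,"dx":0,"dy":0,"dz":0,"wx":0,"wy":0,"wz":0},{"jaw":3.8,"dx":0,"dy":0,"dz":0,"wx":0,"wy":0,"wz":0},{"jaw":3.8,"dx":0,"dy":0,"dz":0,"wx":0,"wy":0,"wz":0}]'
python3 -m creep '[{"jaw":3.8,"dx":0,"dy":0,"dz":-3,"wx":0,"wy":0,"wz":0},{"jaw":3.8,"dx":0,"dy":0,"dz":-4,"wx":0,"wy":0,"wz":0},{"jaw":3.8,"dx":0,"dy":0,"dz":-4,"wx":0,"wy":0,"wz":0},{"jaw":3.8,"dx":0,"dy":0,"dz":-4,"wx":0,"wy":0,"wz":0},{"jaw":3.8,"dx":0,"dy":0,"dz":-4,"wx":0,"wy":0,"wz":0},{"jaw":3.8,"dx":0,"dy":0,"dz":-4,"wx":0,"wy":0,"wz":0},{"jaw":3.8,"dx":0,"dy":0,"dz":-1,"wx":0,"wy":0,"wz":0},{"jaw":3.8,"dx":0,"dy":0,"dz":0,"wx":0,"wy":0,"wz":0}]'
python3 -c "
from h import *
goal([.5286,.2537,.225],-4)
bearings(['side'])"
```

```text
time: 9.83
tcp_pos: [0.4528, -0.2975, 0.0066]
ee_rot: [[-0.998, 0.07, 0.002], [0.07, 0.998, -0.003], [-0.002, -0.003, -1.0]]
contact_force: [-4.0, 2.0, 11.0]
gripper_width: 0.0434
grip_force: 59.7
time: 10.5
tcp_pos: [0.4526, -0.2969, 0.2491]
ee_rot: [[-0.998, 0.07, 0.005], [0.07, 0.998, -0.005], [-0.006, -0.005, -1.0]]
contact_force: [1.0, -1.0, -1.4]
gripper_width: 0.0433
grip_force: 61.9
tcp [ 0.4526 -0.2969  0.2491] F [ 1.  -1.  -1.4] w 0.0433 t 10.5
turn [-0.005  0.006 -0.001] shift cm (after turn) [-3.74 55.46  2.41] (no turn) [-3.7  55.47  2.15]
side [434.6 193.5] 53 0.1544 [0.512  0.3701 0.1544]
side [345.5 247.1] 22 0.0184 [0.4359 0.0903 0.02  ]
side [316.6 267.7] 22 0.0193 [ 0.4394 -0.027   0.02  ]
```

```bash
python3 -m creep '[{"jaw":3.8,"dx":-0.26,"dy":2,"dz":0,"wx":-0.005,"wy":0.005,"wz":0},{"jaw":3.8,"dx":-0.26,"dy":3.95,"dz":0,"wx":0,"wy":0,"wz":0},{"jaw":3.8,"dx":-0.26,"dy":3.95,"dz":0,"wx":0,"wy":0,"wz":0},{"jaw":3.8,"dx":-0.26,"dy":3.95,"dz":0,"wx":0,"wy":0,"wz":0},{"jaw":3.8,"dx":-0.26,"dy":3.95,"dz":0,"wx":0,"wy":0,"wz":0},{"jaw":3.8,"dx":-0.26,"dy":3.95,"dz":0,"wx":0,"wy":0,"wz":0},{"jaw":3.8,"dx":-0.26,"dy":3.95,"dz":0,"wx":0,"wy":0,"wz":0},{"jaw":3.8,"dx":-0.26,"dy":3.95,"dz":0,"wx":0,"wy":0,"wz":0},{"jaw":3.8,"dx":-0.26,"dy":3.95,"dz":0,"wx":0,"wy":0,"wz":0}]'>/dev/null
python3 -m creep '[{"jaw":3.8,"dx":-0.26,"dy":3.95,"dz":0,"wx":0,"wy":0,"wz":0},{"jaw":3.8,"dx":-0.26,"dy":3.95,"dz":0,"wx":0,"wy":0,"wz":0},{"jaw":3.8,"dx":-0.26,"dy":3.95,"dz":0,"wx":0,"wy":0,"wz":0},{"jaw":3.8,"dx":-0.26,"dy":3.95,"dz":0,"wx":0,"wy":0,"wz":0},{"jaw":3.8,"dx":-0.26,"dy":3.95,"dz":0,"wx":0,"wy":0,"wz":0},{"jaw":3.8,"dx":0,"dy":2.0,"dz":0,"wx":0,"wy":0,"wz":0},{"jaw":3.8,"dx":0,"dy":0,"dz":0,"wx":0,"wy":0,"wz":0},{"jaw":3.8,"dx":0,"dy":0,"dz":0,"wx":0,"wy":0,"wz":0}]'
python3 - <<'E'
from h import *
goal([.5306,.2537,.225],-4)
f=grab_frame("side");t=grab_frame("top");np.savez("s2",**f)
cv2.imwrite("pics/z6.png",np.hstack([crop(t,165,160,80,80,5),crop(f,370,160,80,80,5)]))
E
```

```text
time: 11.97
tcp_pos: [0.5264, 0.2539, 0.2435]
ee_rot: [[-0.998, 0.068, -0.008], [0.068, 0.998, 0.003], [0.008, 0.003, -1.0]]
contact_force: [0.2, -1.2, -1.4]
gripper_width: 0.0433
grip_force: 62.0
tcp [0.5264 0.2539 0.2435] F [ 0.2 -1.2 -1.4] w 0.0433 t 12.0
turn [ 0.003 -0.008  0.001] shift cm (after turn) [-0.42  0.01  1.85] (no turn) [-0.43 -0.    1.84]
```

View pics/z6.png

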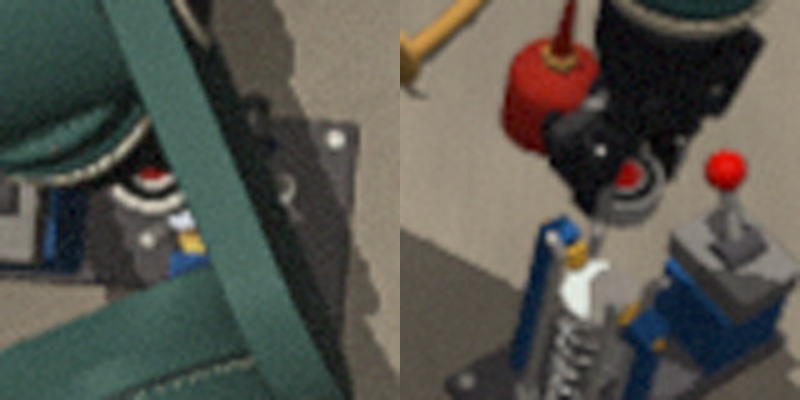

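Run:
```python
from h import *
f=load("s2");h=cv2.cvtColor(f["color"],cv2.COLOR_RGB2HSV)
m=cv2.inRange(h,(0,110,60),(8,255,255))|cv2.inRange(h,(170,110,60),(180,255,255));m[:185]=0;m[205:]=0;m[:,:405]=0;m[:,425:]=0
v,u=np.nonzero(m);print(len(u),u.mean(),v.mean(),u.min(),u.max(),v.min(),v.max(),np.median(cloud(f)[m>0],0))
print(ray(f,u.mean(),v.mean(),.257),ray(f,(u.min()+u.max())/2,(v.min()+v.max())/2,.257))
```

```text
24 415.3333333333333 194.66666666666666 413 418 192 197 [0.52846388 0.25192975 0.25575992]
[0.5267688  0.25321298 0.257     ] [0.52662581 0.25398089 0.257     ]
```

```bash
python3 -m creep '[{"jaw":3.8,"dx":-0.33,"dy":-0.05,"dz":2,"wx":0.003,"wy":-0.008,"wz":0},{"jaw":3.8,"dx":0,"dy":0,"dz":2,"wx":0,"wy":0,"wz":0},{"jaw":3.8,"dx":0,"dy":0,"dz":1,"wx":0,"wy":0,"wz":0},{"jaw":3.8,"dx":0,"dy":0,"dz":0,"wx":0,"wy":0,"wz":0}]'
python3 -m creep '[{"jaw":3.8,"dx":0,"dy":0,"dz":0.7,"wx":0,"wy":0,"wz":0},{"jaw":3.8,"dx":0,"dy":0,"dz":0.5,"wx":0,"wy":0,"wz":0},{"jaw":3.8,"dx":0,"dy":0,"dz":0,"wx":0,"wy":0,"wz":0}]'
python3 -m creep '[{"jaw":3.8,"dx":0,"dy":0,"dz":0.5,"wx":0,"wy":0,"wz":0},{"jaw":3.8,"dx":0,"dy":0,"dz":0.4,"wx":0,"wy":0,"wz":0},{"jaw":3.8,"dx":0,"dy":0,"dz":0,"wx":0,"wy":0,"wz":0}]'
```

```text
time: 12.4
tcp_pos: [0.5295, 0.2513, 0.1926]
ee_rot: [[-0.997, 0.072, -0.001], [0.072, 0.997, -0.001], [0.001, -0.001, -1.0]]
contact_force: [-0.7, -0.2, -1.9]
gripper_width: 0.0436
grip_force: 62.0
time: 12.65
tcp_pos: [0.5302, 0.2524, 0.1828]
ee_rot: [[-0.998, 0.071, 0.002], [0.071, 0.998, 0.001], [-0.002, 0.001, -1.0]]
contact_force: [0.5, -0.9, -1.2]
gripper_width: 0.0435
grip_force: 62.0
time: 12.9
tcp_pos: [0.5302, 0.2526, 0.1735]
ee_rot: [[-0.998, 0.07, 0.002], [0.07, 0.998, 0.001], [-0.002, 0.001, -1.0]]
contact_force: [0.1, -0.5, -2.4]
gripper_width: 0.0433
grip_force: 62.0
```

```bash
python3 -m creep '[{"jaw":3.8,"dx":0,"dy":0,"dz":0.5,"wx":0,"wy":0,"wz":0},{"jaw":3.8,"dx":0,"dy":0,"dz":0,"wx":0,"wy":0,"wz":0},{"jaw":3.8,"dx":0,"dy":0,"dz":0,"wx":0,"wy":0,"wz":0}]'
python3 -m creep '[{"jaw":7,"dx":0,"dy":0,"dz":0,"wx":0,"wy":0,"wz":0},{"jaw":7,"dx":0,"dy":0,"dz":0,"wx":0,"wy":0,"wz":0},{"jaw":7,"dx":0,"dy":0,"dz":0,"wx":0,"wy":0,"wz":0},{"jaw":7,"dx":0,"dy":0,"dz":-2.5,"wx":0,"wy":0,"wz":0},{"jaw":0,"dx":0,"dy":0,"dz":-2.5,"wx":0,"wy":0,"wz":0},{"jaw":0,"dx":0,"dy":0,"dz":0,"wx":0,"wy":0,"wz":0},{"jaw":0,"dx":0,"dy":0,"dz":0,"wx":0,"wy":0,"wz":0},{"jaw":0,"dx":0,"dy":0,"dz":0,"wx":0,"wy":0,"wz":0},{"jaw":0,"dx":0,"dy":0,"dz":0,"wx":0,"wy":0,"wz":0},{"jaw":0,"dx":0,"dy":0,"dz":0,"wx":0,"wy":0,"wz":0}]'
python3 -m creep '[{"jaw":0,"dx":0,"dy":0,"dz":0,"wx":0,"wy":0,"wz":0},{"jaw":0,"dx":0,"dy":0,"dz":0,"wx":0,"wy":0,"wz":0},{"jaw":0,"dx":0,"dy":0,"dz":2.5,"wx":0,"wy":0,"wz":0},{"jaw":0,"dx":0,"dy":0,"dz":0.5,"wx":0,"wy":0,"wz":0},{"jaw":0,"dx":0,"dy":0,"dz":0,"wx":0,"wy":0,"wz":0}]'
```

```text
time: 13.15
tcp_pos: [0.5303, 0.2527, 0.169]
ee_rot: [[-0.998, 0.07, 0.002], [0.07, 0.998, 0.001], [-0.002, 0.001, -1.0]]
contact_force: [-0.4, 0.5, -1.9]
gripper_width: 0.0435
grip_force: 62.0
time: 13.98
tcp_pos: [0.5299, 0.2525, 0.2182]
ee_rot: [[-0.998, 0.07, 0.001], [0.07, 0.998, 0.0], [-0.001, 0.0, -1.0]]
contact_force: [-0.1, -0.7, -1.3]
gripper_width: 0.0001
grip_force: 0.0
time: 14.4
tcp_pos: [0.5295, 0.2523, 0.1872]
ee_rot: [[-0.998, 0.07, -0.001], [0.07, 0.998, -0.0], [0.001, -0.001, -1.0]]
contact_force: [0.7, 0.1, -0.8]
gripper_width: -0.0003
grip_force: 0.0
```

```bash
python3 -m creep '[{"jaw":0,"dx":0,"dy":0,"dz":0.6,"wx":0,"wy":0,"wz":0},{"jaw":0,"dx":0,"dy":0,"dz":0.6,"wx":0,"wy":0,"wz":0},{"jaw":0,"dx":0,"dy":0,"dz":0.6,"wx":0,"wy":0,"wz":0},{"jaw":0,"dx":0,"dy":0,"dz":0,"wx":0,"wy":0,"wz":0}]'
python3 -m creep '[{"jaw":0,"dx":0,"dy":0,"dz":0.6,"wx":0,"wy":0,"wz":0},{"jaw":0,"dx":0,"dy":0,"dz":0.6,"wx":0,"wy":0,"wz":0},{"jaw":0,"dx":0,"dy":0,"dz":0.6,"wx":0,"wy":0,"wz":0},{"jaw":0,"dx":0,"dy":0,"dz":0.4,"wx":0,"wy":0,"wz":0},{"jaw":0,"dx":0,"dy":0,"dz":0,"wx":0,"wy":0,"wz":0},{"jaw":0,"dx":0,"dy":0,"dz":0,"wx":0,"wy":0,"wz":0},{"jaw":0,"dx":0,"dy":0,"dz":0,"wx":0,"wy":0,"wz":0}]'
```

```text
time: 14.73
tcp_pos: [0.53, 0.2526, 0.1702]
ee_rot: [[-0.998, 0.07, 0.001], [0.07, 0.998, 0.001], [-0.001, 0.001, -1.0]]
contact_force: [-0.2, 0.9, -0.9]
gripper_width: -0.0002
grip_force: 0.0
time: 15.32
tcp_pos: [0.5302, 0.2526, 0.1492]
ee_rot: [[-0.998, 0.07, 0.002], [0.07, 0.998, 0.001], [-0.002, 0.001, -1.0]]
contact_force: [-0.8, -0.3, 2.1]
gripper_width: 0.0
grip_force: 0.7
```

```bash
python3 -m creep '[{"jaw":0,"dx":0,"dy":0,"dz":0.3,"wx":0,"wy":0,"wz":0},{"jaw":0,"dx":0,"dy":0,"dz":0.0,"wx":0,"wy":0,"wz":0},{"jaw":0,"dx":0,"dy":0,"dz":0,"wx":0,"wy":0,"wz":0}]'
python3 - <<'E'
from h import *
f=grab_frame("side");t=grab_frame("top")
cv2.imwrite("pics/z7.png",np.hstack([crop(t,165,160,80,80,5),crop(f,370,170,80,80,5)]))
E
```

```text
time: 15.57
tcp_pos: [0.5303, 0.2527, 0.1461]
ee_rot: [[-0.998, 0.07, 0.002], [0.07, 0.998, 0.001], [-0.002, 0.001, -1.0]]
contact_force: [-1.4, 0.4, 1.6]
gripper_width: 0.0001
grip_force: 0.9
```

View pics/z7.png

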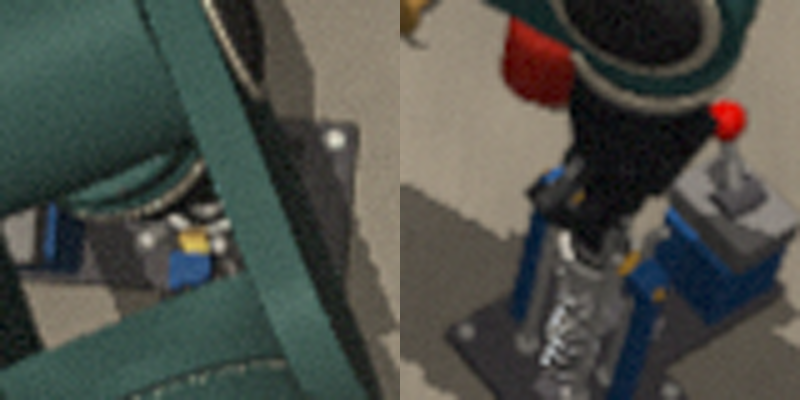

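No bearing shows in the column here. I'll lift and look for it.

```bash
python3 -m creep '[{"jaw":0,"dx":0,"dy":0,"dz":-3,"wx":0,"wy":0,"wz":0},{"jaw":0,"dx":0,"dy":0,"dz":-4,"wx":0,"wy":0,"wz":0},{"jaw":4,"dx":0,"dy":-3,"dz":-2,"wx":0,"wy":0,"wz":0},{"jaw":7,"dx":0,"dy":-4,"dz":0,"wx":0,"wy":0,"wz":0},{"jaw":7,"dx":0,"dy":-4,"dz":0,"wx":0,"wy":0,"wz":0},{"jaw":7,"dx":0,"dy":-4,"dz":0,"wx":0,"wy":0,"wz":0},{"jaw":7,"dx":0,"dy":-4,"dz":0,"wx":0,"wy":0,"wz":0},{"jaw":7,"dx":0,"dy":-4,"dz":0,"wx":0,"wy":0,"wz":0},{"jaw":7,"dx":0,"dy":0,"dz":0,"wx":0,"wy":0,"wz":0},{"jaw":7,"dx":0,"dy":0,"dz":0,"wx":0,"wy":0,"wz":0}]'
python3 - <<'E'
from h import *
f=grab_frame("side");t=grab_frame("top")
cv2.imwrite("pics/z8.png",np.vstack([np.hstack([crop(t,165,160,80,60,5),crop(f,370,180,80,60,5)]),np.hstack([crop(t,140,150,300,225,1),crop(f,180,130,300,225,1)]).copy() [:, :600] if 0 else cv2.resize(np.hstack([t["color"][140:340,130:400,::-1],f["color"][120:320,180:450,::-1]]),(800,296))]))
bearings()
E
```

```text
time: 16.5
tcp_pos: [0.5138, 0.0214, 0.236]
ee_rot: [[-0.997, 0.074, 0.002], [0.074, 0.997, 0.001], [-0.002, 0.001, -1.0]]
contact_force: [0.3, 0.3, -0.7]
gripper_width: 0.07
grip_force: 0.0
top [204.9 197.1] 38 0.1511 [0.5294 0.2543 0.1511]
top [274.2 238.4] 12 0.0214 [0.4382 0.0928 0.02  ]
top [317.4 238.5] 24 0.0205 [ 0.4381 -0.0242  0.02  ]
side [434.6 193.5] 53 0.155 [0.5123 0.3697 0.155 ]
side [409.6 217.9] 25 0.1477 [0.5295 0.2518 0.1477]
side [345.5 247.1] 22 0.0197 [0.4359 0.0903 0.02  ]
side [316.6 267.8] 23 0.0191 [ 0.4397 -0.0271  0.02  ]
```

View pics/z8.png

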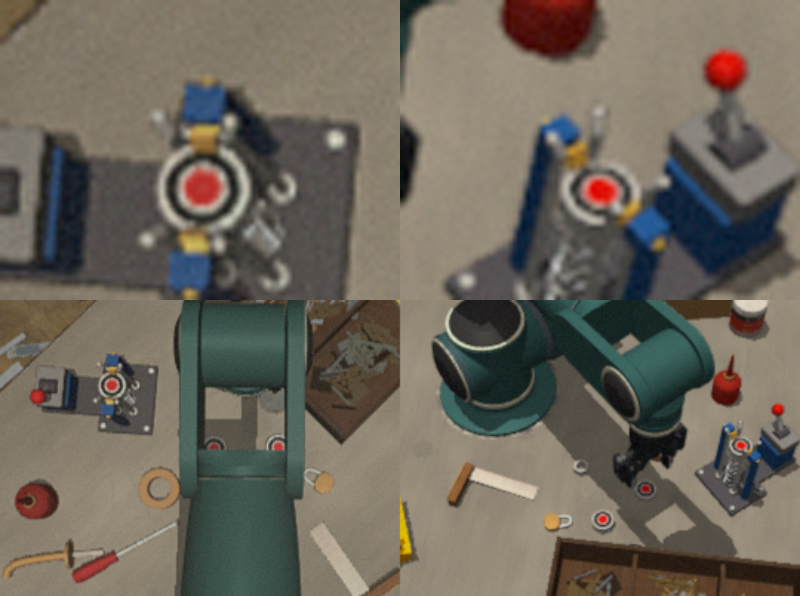

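The bearing is latched: the top crop shows both brass catches over its rim, with its face at z≈0.150. Next is bearing B.

```bash
python3 -m creep '[{"jaw":6.6,"dx":3.5,"dy":-2,"dz":1,"wx":0,"wy":0,"wz":0},{"jaw":6.6,"dx":3.5,"dy":-2,"dz":1,"wx":0,"wy":0,"wz":0},{"jaw":6.6,"dx":0,"dy":0,"dz":4,"wx":0,"wy":0,"wz":0},{"jaw":6.6,"dx":0,"dy":0,"dz":4,"wx":0,"wy":0,"wz":0},{"jaw":6.6,"dx":0,"dy":0,"dz":4,"wx":0,"wy":0,"wz":0},{"jaw":6.6,"dx":0,"dy":0,"dz":4,"wx":0,"wy":0,"wz":0},{"jaw":6.6,"dx":0,"dy":0,"dz":0,"wx":0,"wy":0,"wz":0},{"jaw":6.6,"dx":0,"dy":0,"dz":0,"wx":0,"wy":0,"wz":0}]'
python3 -c "
from h import *
bearings(['side'])
goal([.4396,-.027,.006],-4)"
```

```text
time: 17.37
tcp_pos: [0.441, -0.0108, 0.0553]
ee_rot: [[-0.998, 0.069, -0.001], [0.069, 0.998, 0.001], [0.001, 0.001, -1.0]]
contact_force: [-0.5, 0.1, 0.2]
gripper_width: 0.0659
grip_force: 0.0
side [434.6 193.5] 53 0.1548 [0.5122 0.3698 0.1548]
side [409.6 217.9] 25 0.1488 [0.53   0.2511 0.1488]
side [345.4 247.2] 23 0.0202 [0.436  0.0899 0.02  ]
side [316.5 267.7] 24 0.0189 [ 0.4393 -0.0272  0.02  ]
tcp [ 0.4423 -0.0111  0.0574] F [0.8 0.2 1.1] w 0.0661 t 17.4
turn [0.001 0.002 0.001] shift cm (after turn) [ 0.16 -1.61  5.14] (no turn) [ 0.17 -1.61  5.14]
```

```bash
python3 -m creep '[{"jaw":6.6,"dx":0.15,"dy":-1.6,"dz":0,"wx":0,"wy":0,"wz":0},{"jaw":6.6,"dx":0,"dy":0,"dz":2.5,"wx":0,"wy":0,"wz":0},{"jaw":6.6,"dx":0,"dy":0,"dz":2.4,"wx":0,"wy":0,"wz":0},{"jaw":6.6,"dx":0,"dy":0,"dz":0,"wx":0,"wy":0,"wz":0},{"jaw":3.8,"dx":0,"dy":0,"dz":0,"wx":0,"wy":0,"wz":0},{"jaw":3.8,"dx":0,"dy":0,"dz":0,"wx":0,"wy":0,"wz":0},{"jaw":3.8,"dx":0,"dy":0,"dz":0,"wx":0,"wy":0,"wz":0},{"jaw":3.8,"dx":0,"dy":0,"dz":0,"wx":0,"wy":0,"wz":0},{"jaw":3.8,"dx":0,"dy":0,"dz":0,"wx":0,"wy":0,"wz":0}]'
python3 -m creep '[{"jaw":3.8,"dx":0,"dy":0,"dz":-3,"wx":0,"wy":0,"wz":0},{"jaw":3.8,"dx":0,"dy":0,"dz":-4,"wx":0,"wy":0,"wz":0},{"jaw":3.8,"dx":0,"dy":0,"dz":-4,"wx":0,"wy":0,"wz":0},{"jaw":3.8,"dx":0,"dy":0,"dz":-4,"wx":0,"wy":0,"wz":0},{"jaw":3.8,"dx":0,"dy":0,"dz":-4,"wx":0,"wy":0,"wz":0},{"jaw":3.8,"dx":0,"dy":0,"dz":-4,"wx":0,"wy":0,"wz":0},{"jaw":3.8,"dx":0,"dy":0,"dz":-1,"wx":0,"wy":0,"wz":0},{"jaw":3.8,"dx":0,"dy":0,"dz":0,"wx":0,"wy":0,"wz":0}]'
python3 -c "
from h import *
goal([.53,.2526,.24],-4)"
```

```text
time: 18.17
tcp_pos: [0.4408, -0.0274, 0.0101]
ee_rot: [[-0.998, 0.07, 0.006], [0.07, 0.998, 0.001], [-0.006, 0.001, -1.0]]
contact_force: [-3.7, 0.5, 9.6]
gripper_width: 0.0432
grip_force: 59.5
time: 18.83
tcp_pos: [0.4396, -0.0276, 0.2526]
ee_rot: [[-0.997, 0.07, 0.01], [0.07, 0.998, -0.0], [-0.01, 0.001, -1.0]]
contact_force: [1.3, 0.3, -1.1]
gripper_width: 0.0429
grip_force: 61.6
tcp [ 0.4396 -0.0276  0.2526] F [ 1.3  0.3 -1.1] w 0.0429 t 18.8
turn [ 0.001  0.01  -0.   ] shift cm (after turn) [-7.06 28.59  1.26] (no turn) [-7.04 28.59  1.35]
```

```bash
python3 -m creep '[{"jaw":3.8,"dx":-0.88,"dy":3.6,"dz":0,"wx":0,"wy":0.01,"wz":0},{"jaw":3.8,"dx":-0.88,"dy":3.6,"dz":0,"wx":0,"wy":0,"wz":0},{"jaw":3.8,"dx":-0.88,"dy":3.6,"dz":0,"wx":0,"wy":0,"wz":0},{"jaw":3.8,"dx":-0.88,"dy":3.6,"dz":0,"wx":0,"wy":0,"wz":0},{"jaw":3.8,"dx":-0.88,"dy":3.6,"dz":0,"wx":0,"wy":0,"wz":0},{"jaw":3.8,"dx":-0.88,"dy":3.6,"dz":0,"wx":0,"wy":0,"wz":0},{"jaw":3.8,"dx":-0.88,"dy":3.6,"dz":0,"wx":0,"wy":0,"wz":0},{"jaw":3.8,"dx":-0.88,"dy":3.6,"dz":0,"wx":0,"wy":0,"wz":0},{"jaw":3.8,"dx":0,"dy":0,"dz":0,"wx":0,"wy":0,"wz":0},{"jaw":3.8,"dx":0,"dy":0,"dz":0,"wx":0,"wy":0,"wz":0}]'
python3 - <<'E'
from h import *
goal([.531,.2526,.21],-4)
f=grab_frame("side");h=cv2.cvtColor(f["color"],cv2.COLOR_RGB2HSV)
m=cv2.inRange(h,(0,110,60),(8,255,255))|cv2.inRange(h,(170,110,60),(180,255,255));m[:185]=0;m[208:]=0;m[:,:402]=0;m[:,425:]=0
v,u=np.nonzero(m);p=np.median(cloud(f)[m>0],0);print(len(u),p,ray(f,u.mean(),v.mean(),p[2]),ray(f,(u.min()+u.max())/2,(v.min()+v.max())/2,p[2]))
E
```

```text
time: 19.67
tcp_pos: [0.5288, 0.2561, 0.2456]
ee_rot: [[-0.998, 0.068, -0.01], [0.068, 0.998, 0.001], [0.01, 0.0, -1.0]]
contact_force: [0.2, -0.6, -1.7]
gripper_width: 0.0429
grip_force: 61.8
tcp [0.5288 0.2561 0.2456] F [ 0.2 -0.6 -1.7] w 0.0429 t 19.7
turn [ 0.    -0.01   0.002] shift cm (after turn) [-0.24 -0.34  3.56] (no turn) [-0.28 -0.34  3.56]
24 [0.53073497 0.25397103 0.25410343] [0.52795649 0.25576466 0.25410343] [0.5282735  0.25689653 0.25410343]
```

```bash
python3 -m creep '[{"jaw":3.8,"dx":-0.2,"dy":-0.34,"dz":1.5,"wx":0,"wy":-0.01,"wz":0.002},{"jaw":3.8,"dx":0,"dy":0,"dz":2,"wx":0,"wy":0,"wz":0},{"jaw":3.8,"dx":0,"dy":0,"dz":1,"wx":0,"wy":0,"wz":0},{"jaw":3.8,"dx":0,"dy":0,"dz":0,"wx":0,"wy":0,"wz":0},{"jaw":3.8,"dx":0,"dy":0,"dz":0,"wx":0,"wy":0,"wz":0}]'
python3 -m creep '[{"jaw":3.8,"dx":0,"dy":0,"dz":0.6,"wx":0,"wy":0,"wz":0},{"jaw":3.8,"dx":0,"dy":0,"dz":0.6,"wx":0,"wy":0,"wz":0},{"jaw":3.8,"dx":0,"dy":0,"dz":0,"wx":0,"wy":0,"wz":0},{"jaw":3.8,"dx":0,"dy":0,"dz":0,"wx":0,"wy":0,"wz":0}]'
python3 -m creep '[{"jaw":3.8,"dx":0,"dy":0,"dz":0.6,"wx":0,"wy":0,"wz":0},{"jaw":3.8,"dx":0,"dy":0,"dz":0.5,"wx":0,"wy":0,"wz":0},{"jaw":3.8,"dx":0,"dy":0,"dz":0,"wx":0,"wy":0,"wz":0},{"jaw":3.8,"dx":0,"dy":0,"dz":0,"wx":0,"wy":0,"wz":0}]'
```

```text
time: 20.13
tcp_pos: [0.5307, 0.2505, 0.2019]
ee_rot: [[-0.997, 0.073, 0.002], [0.073, 0.997, 0.001], [-0.002, 0.001, -1.0]]
contact_force: [-0.3, 0.2, -0.2]
gripper_width: 0.0431
grip_force: 61.8
time: 20.47
tcp_pos: [0.5308, 0.2511, 0.1894]
ee_rot: [[-0.997, 0.072, 0.002], [0.072, 0.997, 0.001], [-0.002, 0.001, -1.0]]
contact_force: [-0.7, 0.3, -0.2]
gripper_width: 0.0432
grip_force: 61.8
time: 20.8
tcp_pos: [0.5309, 0.2512, 0.178]
ee_rot: [[-0.997, 0.072, 0.002], [0.072, 0.997, 0.001], [-0.002, 0.001, -1.0]]
contact_force: [1.4, 1.1, -3.2]
gripper_width: 0.0431
grip_force: 61.7
```

```bash
python3 -m creep '[{"jaw":3.8,"dx":0,"dy":0.1,"dz":0.4,"wx":0,"wy":0,"wz":0},{"jaw":3.8,"dx":0,"dy":0,"dz":0,"wx":0,"wy":0,"wz":0},{"jaw":7,"dx":0,"dy":0,"dz":0,"wx":0,"wy":0,"wz":0},{"jaw":7,"dx":0,"dy":0,"dz":0,"wx":0,"wy":0,"wz":0},{"jaw":7,"dx":0,"dy":0,"dz":0,"wx":0,"wy":0,"wz":0},{"jaw":7,"dx":0,"dy":0,"dz":-2.5,"wx":0,"wy":0,"wz":0},{"jaw":0,"dx":0,"dy":0,"dz":-2.5,"wx":0,"wy":0,"wz":0},{"jaw":0,"dx":0,"dy":0,"dz":0,"wx":0,"wy":0,"wz":0},{"jaw":0,"dx":0,"dy":0,"dz":0,"wx":0,"wy":0,"wz":0},{"jaw":0,"dx":0,"dy":0,"dz":0,"wx":0,"wy":0,"wz":0}]'
python3 -m creep '[{"jaw":0,"dx":0,"dy":0,"dz":0,"wx":0,"wy":0,"wz":0},{"jaw":0,"dx":0,"dy":0,"dz":0,"wx":0,"wy":0,"wz":0},{"jaw":0,"dx":0,"dy":0,"dz":0,"wx":0,"wy":0,"wz":0},{"jaw":0,"dx":0,"dy":0,"dz":2.5,"wx":0,"wy":0,"wz":0},{"jaw":0,"dx":0,"dy":0,"dz":0.8,"wx":0,"wy":0,"wz":0},{"jaw":0,"dx":0,"dy":0,"dz":0,"wx":0,"wy":0,"wz":0}]'
python3 -m creep '[{"jaw":0,"dx":0,"dy":0,"dz":0.6,"wx":0,"wy":0,"wz":0},{"jaw":0,"dx":0,"dy":0,"dz":0.6,"wx":0,"wy":0,"wz":0},{"jaw":0,"dx":0,"dy":0,"dz":0.4,"wx":0,"wy":0,"wz":0},{"jaw":0,"dx":0,"dy":0,"dz":0,"wx":0,"wy":0,"wz":0}]'
python3 -m creep '[{"jaw":0,"dx":0,"dy":0,"dz":0.6,"wx":0,"wy":0,"wz":0},{"jaw":0,"dx":0,"dy":0,"dz":0.6,"wx":0,"wy":0,"wz":0},{"jaw":0,"dx":0,"dy":0,"dz":0.6,"wx":0,"wy":0,"wz":0},{"jaw":0,"dx":0,"dy":0,"dz":0.5,"wx":0,"wy":0,"wz":0},{"jaw":0,"dx":0,"dy":0,"dz":0,"wx":0,"wy":0,"wz":0},{"jaw":0,"dx":0,"dy":0,"dz":0,"wx":0,"wy":0,"wz":0},{"jaw":0,"dx":0,"dy":0,"dz":0,"wx":0,"wy":0,"wz":0}]'
```

```text
time: 21.63
tcp_pos: [0.5308, 0.2521, 0.2242]
ee_rot: [[-0.997, 0.072, 0.002], [0.072, 0.997, 0.001], [-0.002, 0.001, -1.0]]
contact_force: [-0.6, -0.2, -0.8]
gripper_width: 0.0217
grip_force: 0.0
time: 22.13
tcp_pos: [0.53, 0.2518, 0.1888]
ee_rot: [[-0.997, 0.072, -0.002], [0.072, 0.997, -0.001], [0.002, -0.001, -1.0]]
contact_force: [-0.1, -0.5, -1.1]
gripper_width: 0.0
grip_force: 0.0
time: 22.47
tcp_pos: [0.5309, 0.2521, 0.175]
ee_rot: [[-0.997, 0.072, 0.002], [0.072, 0.997, 0.001], [-0.002, 0.001, -1.0]]
contact_force: [-0.1, 0.1, -0.5]
gripper_width: -0.0
grip_force: 0.0
time: 23.05
tcp_pos: [0.5309, 0.2521, 0.1523]
ee_rot: [[-0.997, 0.072, 0.001], [0.072, 0.997, 0.001], [-0.001, 0.001, -1.0]]
contact_force: [-0.3, -0.2, 0.2]
gripper_width: -0.0
grip_force: 0.0
```

```bash
python3 -m creep '[{"jaw":0,"dx":0,"dy":0,"dz":0.3,"wx":0,"wy":0,"wz":0},{"jaw":0,"dx":0,"dy":0,"dz":0.3,"wx":0,"wy":0,"wz":0},{"jaw":0,"dx":0,"dy":0,"dz":0,"wx":0,"wy":0,"wz":0},{"jaw":0,"dx":0,"dy":0,"dz":0,"wx":0,"wy":0,"wz":0}]'
python3 -m creep '[{"jaw":0,"dx":0,"dy":0,"dz":-3,"wx":0,"wy":0,"wz":0},{"jaw":0,"dx":0,"dy":0,"dz":-4,"wx":0,"wy":0,"wz":0},{"jaw":4,"dx":2,"dy":-3,"dz":-2,"wx":0,"wy":0,"wz":0},{"jaw":6.6,"dx":2,"dy":-3.5,"dz":0,"wx":0,"wy":0,"wz":0},{"jaw":6.6,"dx":2,"dy":-3.5,"dz":0,"wx":0,"wy":0,"wz":0},{"jaw":6.6,"dx":2,"dy":-3.5,"dz":0,"wx":0,"wy":0,"wz":0},{"jaw":6.6,"dx":1.2,"dy":-3.2,"dz":1,"wx":0,"wy":0,"wz":0},{"jaw":6.6,"dx":0,"dy":0,"dz":3,"wx":0,"wy":0,"wz":0},{"jaw":6.6,"dx":0,"dy":0,"dz":0,"wx":0,"wy":0,"wz":0}]'
python3 - <<'E'
from h import *
goal([.436,.09,.05],-4)
f=grab_frame("side");t=grab_frame("top")
cv2.imwrite("pics/z9.png",np.hstack([crop(t,165,160,80,80,5),crop(f,370,180,80,80,5)]))
bearings()
E
```

```text
time: 23.38
tcp_pos: [0.531, 0.2522, 0.1465]
ee_rot: [[-0.997, 0.072, 0.002], [0.072, 0.997, 0.001], [-0.002, 0.001, -1.0]]
contact_force: [-0.7, -1.0, 2.6]
gripper_width: 0.0002
grip_force: 1.1
time: 24.13
tcp_pos: [0.4255, 0.0909, 0.1924]
ee_rot: [[-0.997, 0.075, -0.001], [0.075, 0.997, 0.0], [0.001, 0.0, -1.0]]
contact_force: [-0.9, -1.0, -1.3]
gripper_width: 0.0657
grip_force: 0.0
tcp [0.4255 0.0909 0.1924] F [-0.9 -1.  -1.3] w 0.0657 t 24.1
turn [ 0.    -0.001 -0.005] shift cm (after turn) [-1.06 -0.02 14.24] (no turn) [-1.07 -0.02 14.24]
top [205.3 197.4] 36 0.1508 [0.5288 0.2534 0.1508]
side [434.6 193.5] 53 0.1555 [0.5125 0.3693 0.1555]
side [409.6 217.8] 23 0.1484 [0.5296 0.2516 0.1484]
side [345.3 247.2] 22 0.0187 [0.4357 0.0897 0.02  ]
```

View pics/z9.png

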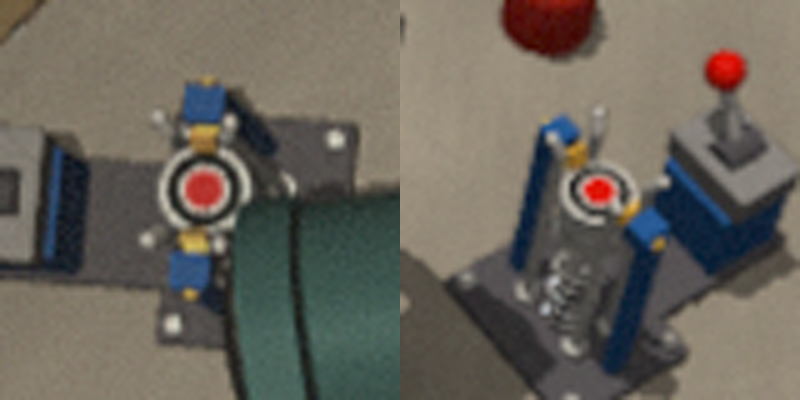

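Two are latched: bearing B is gone from the counter, the top face is again at z≈0.150 under both catches, and the spring is shorter. Now the last one.

```bash
python3 -m creep '[{"jaw":6.6,"dx":-1.07,"dy":0,"dz":4,"wx":0,"wy":0,"wz":-0.005},{"jaw":6.6,"dx":0,"dy":0,"dz":4,"wx":0,"wy":0,"wz":0},{"jaw":6.6,"dx":0,"dy":0,"dz":4,"wx":0,"wy":0,"wz":0},{"jaw":6.6,"dx":0,"dy":0,"dz":3,"wx":0,"wy":0,"wz":0},{"jaw":6.6,"dx":0,"dy":0,"dz":0,"wx":0,"wy":0,"wz":0},{"jaw":6.6,"dx":0,"dy":0,"dz":0,"wx":0,"wy":0,"wz":0}]'
python3 -c "
from h import *
bearings(['side'])
goal([.4362,.09,.006],-4)"
```

```text
time: 24.83
tcp_pos: [0.4383, 0.0922, 0.0468]
ee_rot: [[-0.998, 0.066, 0.0], [0.066, 0.998, 0.001], [-0.0, 0.001, -1.0]]
contact_force: [1.1, 0.0, 0.3]
gripper_width: 0.0661
grip_force: 0.0
side [434.6 193.5] 53 0.1546 [0.5121 0.37   0.1546]
side [409.6 217.8] 23 0.1476 [0.5292 0.2521 0.1476]
side [345.4 247.2] 23 0.0171 [0.436  0.0899 0.02  ]
tcp [0.4392 0.0922 0.0484] F [0.9 1.2 1. ] w 0.0661 t 24.9
turn [0.001 0.003 0.003] shift cm (after turn) [ 0.28 -0.24  4.24] (no turn) [ 0.3  -0.25  4.24]
```

```bash
python3 -m creep '[{"jaw":6.6,"dx":0.25,"dy":-0.22,"dz":0,"wx":0,"wy":0,"wz":0.003},{"jaw":6.6,"dx":0,"dy":0,"dz":2.0,"wx":0,"wy":0,"wz":0},{"jaw":6.6,"dx":0,"dy":0,"dz":2.0,"wx":0,"wy":0,"wz":0},{"jaw":6.6,"dx":0,"dy":0,"dz":0,"wx":0,"wy":0,"wz":0},{"jaw":3.8,"dx":0,"dy":0,"dz":0,"wx":0,"wy":0,"wz":0},{"jaw":3.8,"dx":0,"dy":0,"dz":0,"wx":0,"wy":0,"wz":0},{"jaw":3.8,"dx":0,"dy":0,"dz":0,"wx":0,"wy":0,"wz":0},{"jaw":3.8,"dx":0,"dy":0,"dz":0,"wx":0,"wy":0,"wz":0},{"jaw":3.8,"dx":0,"dy":0,"dz":0,"wx":0,"wy":0,"wz":0}]'
python3 -m creep '[{"jaw":3.8,"dx":0,"dy":0,"dz":-3,"wx":0,"wy":0,"wz":0},{"jaw":3.8,"dx":0,"dy":0,"dz":-4,"wx":0,"wy":0,"wz":0},{"jaw":3.8,"dx":0,"dy":0,"dz":-4,"wx":0,"wy":0,"wz":0},{"jaw":3.8,"dx":0,"dy":0,"dz":-4,"wx":0,"wy":0,"wz":0},{"jaw":3.8,"dx":0,"dy":0,"dz":-4,"wx":0,"wy":0,"wz":0},{"jaw":3.8,"dx":0,"dy":0,"dz":-4,"wx":0,"wy":0,"wz":0},{"jaw":3.8,"dx":0,"dy":0,"dz":-1,"wx":0,"wy":0,"wz":0},{"jaw":3.8,"dx":0,"dy":0,"dz":0,"wx":0,"wy":0,"wz":0}]'
python3 -c "
from h import *
goal([.5305,.2525,.24],-4)"
```

```text
time: 25.63
tcp_pos: [0.4367, 0.0898, 0.0089]
ee_rot: [[-0.998, 0.07, 0.005], [0.07, 0.998, 0.001], [-0.005, 0.002, -1.0]]
contact_force: [-3.8, -0.1, 9.4]
gripper_width: 0.043
grip_force: 59.9
time: 26.3
tcp_pos: [0.4359, 0.0895, 0.2516]
ee_rot: [[-0.997, 0.07, 0.009], [0.07, 0.998, 0.002], [-0.009, 0.003, -1.0]]
contact_force: [1.1, -0.3, -1.4]
gripper_width: 0.0431
grip_force: 61.4
tcp [0.4359 0.0895 0.2516] F [ 1.1 -0.3 -1.4] w 0.0431 t 26.3
turn [ 0.003  0.009 -0.001] shift cm (after turn) [-8.3  16.92  1.16] (no turn) [-8.28 16.92  1.28]
```

```bash
python3 -m creep '[{"jaw":3.8,"dx":-1.6,"dy":3.4,"dz":0,"wx":0,"wy":0.009,"wz":0},{"jaw":3.8,"dx":-1.6,"dy":3.4,"dz":0,"wx":0,"wy":0,"wz":0},{"jaw":3.8,"dx":-1.6,"dy":3.4,"dz":0,"wx":0,"wy":0,"wz":0},{"jaw":3.8,"dx":-1.6,"dy":3.4,"dz":0,"wx":0,"wy":0,"wz":0},{"jaw":3.8,"dx":-1.8,"dy":3.3,"dz":0,"wx":0,"wy":0,"wz":0},{"jaw":3.8,"dx":0,"dy":0,"dz":0,"wx":0,"wy":0,"wz":0},{"jaw":3.8,"dx":0,"dy":0,"dz":0,"wx":0,"wy":0,"wz":0},{"jaw":3.8,"dx":0,"dy":0,"dz":0,"wx":0,"wy":0,"wz":0}]'
python3 - <<'E'
from h import *
goal([.5305,.2525,.20],-4)
f=grab_frame("side");h=cv2.cvtColor(f["color"],cv2.COLOR_RGB2HSV)
m=cv2.inRange(h,(0,110,60),(8,255,255))|cv2.inRange(h,(170,110,60),(180,255,255));m[:185]=0;m[208:]=0;m[:,:402]=0;m[:,425:]=0
v,u=np.nonzero(m);p=np.median(cloud(f)[m>0],0);print(len(u),p,ray(f,u.mean(),v.mean(),p[2]))
E
```

```text
time: 26.97
tcp_pos: [0.5283, 0.252, 0.2453]
ee_rot: [[-0.998, 0.07, -0.008], [0.07, 0.998, 0.001], [0.008, 0.0, -1.0]]
contact_force: [0.1, 0.6, -0.7]
gripper_width: 0.0431
grip_force: 61.7
tcp [0.5283 0.252  0.2453] F [ 0.1  0.6 -0.7] w 0.0431 t 27.0
turn [ 0.    -0.008 -0.   ] shift cm (after turn) [-0.22  0.07  4.53] (no turn) [-0.25  0.06  4.53]
24 [0.53031303 0.25144339 0.25434042] [0.52739822 0.25163365 0.25434042]
```

```bash
python3 -m creep '[{"jaw":3.8,"dx":-0.22,"dy":0.07,"dz":1.5,"wx":0,"wy":-0.008,"wz":0},{"jaw":3.8,"dx":0,"dy":0,"dz":2,"wx":0,"wy":0,"wz":0},{"jaw":3.8,"dx":0,"dy":0,"dz":1,"wx":0,"wy":0,"wz":0},{"jaw":3.8,"dx":0,"dy":0,"dz":0,"wx":0,"wy":0,"wz":0},{"jaw":3.8,"dx":0,"dy":0,"dz":0,"wx":0,"wy":0,"wz":0}]'
python3 -m creep '[{"jaw":3.8,"dx":0,"dy":0,"dz":0.6,"wx":0,"wy":0,"wz":0},{"jaw":3.8,"dx":0,"dy":0,"dz":0.6,"wx":0,"wy":0,"wz":0},{"jaw":3.8,"dx":0,"dy":0,"dz":0,"wx":0,"wy":0,"wz":0},{"jaw":3.8,"dx":0,"dy":0,"dz":0,"wx":0,"wy":0,"wz":0}]'
python3 -m creep '[{"jaw":3.8,"dx":0,"dy":0,"dz":0.6,"wx":0,"wy":0,"wz":0},{"jaw":3.8,"dx":0,"dy":0,"dz":0.5,"wx":0,"wy":0,"wz":0},{"jaw":3.8,"dx":0,"dy":0,"dz":0,"wx":0,"wy":0,"wz":0},{"jaw":3.8,"dx":0,"dy":0,"dz":0,"wx":0,"wy":0,"wz":0}]'
```

```text
time: 27.43
tcp_pos: [0.5306, 0.2522, 0.2014]
ee_rot: [[-0.997, 0.071, 0.001], [0.071, 0.997, 0.001], [-0.001, 0.001, -1.0]]
contact_force: [0.3, 0.9, -0.6]
gripper_width: 0.0434
grip_force: 61.7
time: 27.77
tcp_pos: [0.5308, 0.2528, 0.1889]
ee_rot: [[-0.998, 0.07, 0.001], [0.07, 0.998, 0.001], [-0.001, 0.001, -1.0]]
contact_force: [-0.6, -0.4, 0.0]
gripper_width: 0.0427
grip_force: 61.7
time: 28.1
tcp_pos: [0.5308, 0.2528, 0.1774]
ee_rot: [[-0.998, 0.07, 0.0], [0.07, 0.998, 0.001], [-0.0, 0.001, -1.0]]
contact_force: [0.2, 0.2, -1.5]
gripper_width: 0.0433
grip_force: 61.7
```

```bash
python3 -m creep '[{"jaw":3.8,"dx":0,"dy":0,"dz":0.4,"wx":0,"wy":0,"wz":0},{"jaw":3.8,"dx":0,"dy":0,"dz":0,"wx":0,"wy":0,"wz":0},{"jaw":7,"dx":0,"dy":0,"dz":0,"wx":0,"wy":0,"wz":0},{"jaw":7,"dx":0,"dy":0,"dz":0,"wx":0,"wy":0,"wz":0},{"jaw":7,"dx":0,"dy":0,"dz":0,"wx":0,"wy":0,"wz":0},{"jaw":7,"dx":0,"dy":0,"dz":-2.5,"wx":0,"wy":0,"wz":0},{"jaw":0,"dx":0,"dy":0,"dz":-2.5,"wx":0,"wy":0,"wz":0},{"jaw":0,"dx":0,"dy":0,"dz":0,"wx":0,"wy":0,"wz":0},{"jaw":0,"dx":0,"dy":0,"dz":0,"wx":0,"wy":0,"wz":0},{"jaw":0,"dx":0,"dy":0,"dz":0,"wx":0,"wy":0,"wz":0}]'
python3 -m creep '[{"jaw":0,"dx":0,"dy":0,"dz":0,"wx":0,"wy":0,"wz":0},{"jaw":0,"dx":0,"dy":0,"dz":0,"wx":0,"wy":0,"wz":0},{"jaw":0,"dx":0,"dy":0,"dz":0,"wx":0,"wy":0,"wz":0},{"jaw":0,"dx":0,"dy":0,"dz":2.5,"wx":0,"wy":0,"wz":0},{"jaw":0,"dx":0,"dy":0,"dz":0.8,"wx":0,"wy":0,"wz":0},{"jaw":0,"dx":0,"dy":0,"dz":0.8,"wx":0,"wy":0,"wz":0},{"jaw":0,"dx":0,"dy":0,"dz":0,"wx":0,"wy":0,"wz":0}]'
python3 -m creep '[{"jaw":0,"dx":0,"dy":0,"dz":0.7,"wx":0,"wy":0,"wz":0},{"jaw":0,"dx":0,"dy":0,"dz":0.7,"wx":0,"wy":0,"wz":0},{"jaw":0,"dx":0,"dy":0,"dz":0.7,"wx":0,"wy":0,"wz":0},{"jaw":0,"dx":0,"dy":0,"dz":0.6,"wx":0,"wy":0,"wz":0},{"jaw":0,"dx":0,"dy":0,"dz":0.3,"wx":0,"wy":0,"wz":0},{"jaw":0,"dx":0,"dy":0,"dz":0,"wx":0,"wy":0,"wz":0},{"jaw":0,"dx":0,"dy":0,"dz":0,"wx":0,"wy":0,"wz":0},{"jaw":0,"dx":0,"dy":0,"dz":0,"wx":0,"wy":0,"wz":0}]'
```

```text
time: 28.93
tcp_pos: [0.5308, 0.2528, 0.2235]
ee_rot: [[-0.998, 0.07, 0.001], [0.07, 0.998, 0.001], [-0.001, 0.001, -1.0]]
contact_force: [0.9, 0.6, -1.0]
gripper_width: 0.0223
grip_force: 0.0
time: 29.52
tcp_pos: [0.5303, 0.2526, 0.1811]
ee_rot: [[-0.998, 0.07, -0.001], [0.07, 0.998, -0.0], [0.001, -0.0, -1.0]]
contact_force: [-0.5, -0.2, -0.2]
gripper_width: -0.0003
grip_force: 0.0
time: 30.18
tcp_pos: [0.5309, 0.2528, 0.1529]
ee_rot: [[-0.998, 0.07, 0.001], [0.07, 0.998, 0.001], [-0.001, 0.001, -1.0]]
contact_force: [-0.5, -0.4, 0.2]
gripper_width: -0.0001
grip_force: 0.4
```

```bash
python3 -m creep '[{"jaw":0,"dx":0,"dy":0,"dz":0.3,"wx":0,"wy":0,"wz":0},{"jaw":0,"dx":0,"dy":0,"dz":0.4,"wx":0,"wy":0,"wz":0},{"jaw":0,"dx":0,"dy":0,"dz":0,"wx":0,"wy":0,"wz":0},{"jaw":0,"dx":0,"dy":0,"dz":0,"wx":0,"wy":0,"wz":0},{"jaw":0,"dx":0,"dy":0,"dz":0,"wx":0,"wy":0,"wz":0}]'
python3 -m creep '[{"jaw":0,"dx":0,"dy":0,"dz":-3,"wx":0,"wy":0,"wz":0},{"jaw":0,"dx":0,"dy":0,"dz":-4,"wx":0,"wy":0,"wz":0},{"jaw":0,"dx":4,"dy":0,"dz":0,"wx":0,"wy":0,"wz":0},{"jaw":0,"dx":4,"dy":0,"dz":0,"wx":0,"wy":0,"wz":0},{"jaw":0,"dx":4,"dy":0,"dz":0,"wx":0,"wy":0,"wz":0},{"jaw":0,"dx":0,"dy":4,"dz":0,"wx":0,"wy":0,"wz":0},{"jaw":0,"dx":0,"dy":4,"dz":0,"wx":0,"wy":0,"wz":0},{"jaw":0,"dx":0,"dy":4,"dz":0,"wx":0,"wy":0,"wz":0},{"jaw":0,"dx":0,"dy":0,"dz":0,"wx":0,"wy":0,"wz":0},{"jaw":0,"dx":0,"dy":0,"dz":0,"wx":0,"wy":0,"wz":0}]'
python3 - <<'E'
from h import *
f=grab_frame("side");t=grab_frame("top")
for n,f_ in(("t",t),("s",f)):
    c=cloud(f_);h=cv2.cvtColor(f_["color"],cv2.COLOR_RGB2HSV);m=(cv2.inRange(h,(0,130,80),(6,255,255))|cv2.inRange(h,(172,130,80),(180,255,255)))>0
    m&=(abs(c[...,0]-.515)<.05)&(c[...,1]>.2)&(c[...,2]>.1)
    k,L,S,C=cv2.connectedComponentsWithStats(m.astype(np.uint8))
    for i in range(1,k):
        if S[i,4]>8: print(n,C[i],S[i,4],c[L==i].mean(0),c[L==i].max(0))
cv2.imwrite("pics/z10.png",np.hstack([crop(t,145,160,100,80,4),crop(f,370,170,100,80,4)]))
bearings();goal([.5,.37,.2],-4)
E
```

```text
time: 30.6
tcp_pos: [0.531, 0.2529, 0.1462]
ee_rot: [[-0.998, 0.07, 0.001], [0.07, 0.998, 0.001], [-0.001, 0.001, -1.0]]
contact_force: [-1.7, 1.1, 2.8]
gripper_width: -0.0004
grip_force: 1.5
time: 31.43
tcp_pos: [0.4191, 0.3823, 0.2151]
ee_rot: [[-0.998, 0.068, -0.0], [0.068, 0.998, -0.0], [0.0, -0.0, -1.0]]
contact_force: [-0.5, -0.9, -0.3]
gripper_width: 0.0001
grip_force: 0.0
t [205.07894737 197.94736842] 38 [0.52737273 0.25406063 0.15043125] [0.53491391 0.26282648 0.15632695]
t [154.70422535 204.57746479] 71 [0.50931392 0.37416477 0.15975094] [0.52071082 0.38663064 0.16780265]
s [434.95833333 193.83333333] 48 [0.51445957 0.3689344  0.15594272] [0.52436254 0.3798723  0.16490081]
s [409.04761905 217.19047619] 21 [0.52717102 0.25162515 0.14892719] [0.53427336 0.26044526 0.15251954]
top [205.1 198. ] 36 0.1506 [0.5273 0.254  0.1506]
side [434.9 193.7] 48 0.1562 [0.514  0.3689 0.1562]
side [409.  217.2] 21 0.1481 [0.5268 0.2521 0.1481]
tcp [0.4197 0.3801 0.216 ] F [-0.   0.7 -0.2] w -0.0005 t 31.6
turn [ 0.001  0.001 -0.001] shift cm (after turn) [-8.08 -0.45  1.6 ] (no turn) [-8.08 -0.44  1.61]
```

View pics/z10.png

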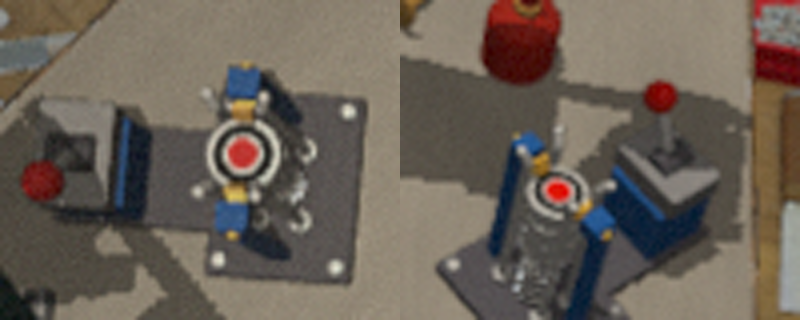

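All three are latched. Now the lever: I'll push it from the −x side along magazine +x.

```bash
python3 -m creep '[{"jaw":0,"dx":0,"dy":-0.4,"dz":3.5,"wx":0,"wy":0,"wz":0},{"jaw":0,"dx":0,"dy":0,"dz":3.6,"wx":0,"wy":0,"wz":0},{"jaw":0,"dx":-3,"dy":0,"dz":0,"wx":0,"wy":0,"wz":0},{"jaw":0,"dx":-2,"dy":0,"dz":0,"wx":0,"wy":0,"wz":0},{"jaw":0,"dx":-1,"dy":0,"dz":0,"wx":0,"wy":0,"wz":0},{"jaw":0,"dx":-1,"dy":0,"dz":0,"wx":0,"wy":0,"wz":0},{"jaw":0,"dx":-1,"dy":0,"dz":0,"wx":0,"wy":0,"wz":0},{"jaw":0,"dx":0,"dy":0,"dz":0,"wx":0,"wy":0,"wz":0}]'
python3 -m creep '[{"jaw":0,"dx":-1,"dy":0,"dz":0,"wx":0,"wy":0,"wz":0},{"jaw":0,"dx":-1,"dy":0,"dz":0,"wx":0,"wy":0,"wz":0},{"jaw":0,"dx":-1,"dy":0,"dz":0,"wx":0,"wy":0,"wz":0},{"jaw":0,"dx":-1,"dy":0,"dz":0,"wx":0,"wy":0,"wz":0},{"jaw":0,"dx":-0.8,"dy":0,"dz":0,"wx":0,"wy":0,"wz":0},{"jaw":0,"dx":0,"dy":0,"dz":0,"wx":0,"wy":0,"wz":0},{"jaw":0,"dx":0,"dy":0,"dz":0,"wx":0,"wy":0,"wz":0}]'
python3 - <<'E'
from h import *
for n in("side","top"):
    f_=grab_frame(n);c=cloud(f_);h=cv2.cvtColor(f_["color"],cv2.COLOR_RGB2HSV);m=(cv2.inRange(h,(0,130,60),(6,255,255))|cv2.inRange(h,(172,130,60),(180,255,255)))>0
    m&=(abs(c[...,0]-.535)<.06)&(c[...,1]>.32)&(c[...,2]>.1)
    k,L,S,C=cv2.connectedComponentsWithStats(m.astype(np.uint8))
    for i in range(1,k):
        if S[i,4]>3: print(n,C[i],S[i,4],c[L==i].mean(0),c[L==i].max(0))
E
```

```text
time: 32.3
tcp_pos: [0.5005, 0.3711, 0.1455]
ee_rot: [[-0.997, 0.071, 0.002], [0.071, 0.997, 0.001], [-0.002, 0.001, -1.0]]
contact_force: [0.8, 0.1, -0.3]
gripper_width: -0.0002
grip_force: 0.0
time: 32.88
tcp_pos: [0.5426, 0.3686, 0.1447]
ee_rot: [[-0.998, 0.069, -0.011], [0.069, 0.998, -0.0], [0.011, -0.001, -1.0]]
contact_force: [-50.7, -3.8, 16.1]
gripper_width: 0.0
grip_force: 25.8
side [461. 184.] 7 [0.56069564 0.41324139 0.21599068] [0.56175138 0.42457242 0.2225847 ]
side [446.35849057 206.32075472] 53 [0.5680461  0.36467611 0.1537437 ] [0.57793995 0.37713707 0.16309508]
```

```bash
python3 -m creep '[{"jaw":0,"dx":1.5,"dy":0,"dz":0,"wx":0,"wy":0,"wz":0},{"jaw":0,"dx":3,"dy":0,"dz":0,"wx":0,"wy":0,"wz":0},{"jaw":0,"dx":3,"dy":0,"dz":-2,"wx":0,"wy":0,"wz":0},{"jaw":0,"dx":1,"dy":0,"dz":-4,"wx":0,"wy":0,"wz":0},{"jaw":0,"dx":0,"dy":0,"dz":-4,"wx":0,"wy":0,"wz":0},{"jaw":0,"dx":0,"dy":0,"dz":0,"wx":0,"wy":0,"wz":0},{"jaw":0,"dx":0,"dy":0,"dz":0,"wx":0,"wy":0,"wz":0}]'
python3 - <<'E'
from h import *
coverpose();bearings()
f=grab_frame("side");t=grab_frame("top")
cv2.imwrite("pics/z11.png",np.vstack([np.hstack([crop(t,145,165,100,70,4),crop(f,370,180,100,70,4)]),cv2.resize(np.hstack([t["color"][:,:,::-1],f["color"][:,:,::-1]]),(800,300))]))
E
```

```text
time: 33.57
tcp_pos: [0.4632, 0.3745, 0.248]
ee_rot: [[-0.998, 0.07, 0.005], [0.07, 0.998, 0.004], [-0.005, 0.004, -1.0]]
contact_force: [0.7, -0.0, -0.4]
gripper_width: -0.0002
grip_force: 0.0
top cover slopes [25.4 -0.3] rect [ 514.2 -413.5] [55.2 64.4] 89.9 z mid 0.0917
side cover slopes [24.7 -0.1] rect [ 517.6 -416.3] [72.  55.5] 0.1 z mid 0.0904
top [205.1 198. ] 36 0.1514 [0.5271 0.2538 0.1514]
side [446.7 206. ] 54 0.1541 [0.5679 0.3661 0.1541]
side [409.  217.2] 21 0.1481 [0.5268 0.2521 0.1481]
```

View pics/z11.png

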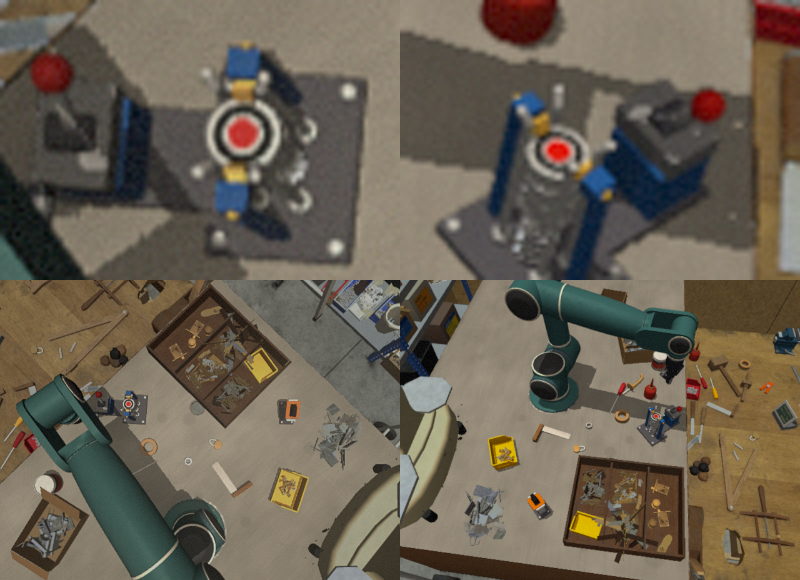

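The lever is over to +x, the cover lies flat on the rest and the column is latched. No bearings are left on the counter, the obstacles are where they were, and the robot is clear.

```bash
python3 -c "from cell import *; print(hand_in())"
```

```text
the job is handed in; nothing more can be done
None
```

The job is handed in, though the hand-in returned no verdict: the cover lies flat, handle up, on the sloping rest, all three bearings are latched in the column, the feed lever is swung over to its +x stop, and the oil can, tape roll and padlock were not touched.

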